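# Hook out the putter parts and cam-clamp the head

### The arm

A 6-joint arm with a two-finger parallel gripper is mounted at the origin on the work surface. World frame = base frame: x ahead of the robot, y to its left, z up, the work surface at z = 0. Lengths are in m, angles in rad, forces in N, time in s.
With the tool pointing down it reaches from about 0.35 to 0.95 m from the base axis. Payload 17.4 kg.
Tool frame: the origin (TCP) lies on the centre line of the jaws, within the pads' length; the fingertips stand tip_reach ahead of it and the grasp point (between the pads) lies 8 mm behind it (tip_reach is the distance from the TCP to the fingertips, in m); z points along the fingers, y is the line along which they close (so a half turn about z gives the same grasp; the last joint's range is limited). The gripper opens to 93 mm and grips with 3 to 60 N. Pads are 15 mm wide; open, the fingers measure 128 mm over their backs; the gripper's body (75 mm by 188 mm) begins 65 mm behind the grasp point.
Start: joints at [1.103, 0.116, 1.442, -0, 1.584, -0.038], TCP at [0.281, 0.614, 0.23] pointing down, gripper open.
Joint ranges: [-2.83, 2.83], [-0.83, 2.19], [0.07, 2.5], [-1.14, 4.28], [0.01, 3], [-2.97, 2.97]. Speed limits (rad/s): [1.89, 1.89, 2.22, 3.14, 3.14, 3.14].

### API

Orientations are given as a unit quaternion [x, y, z, w].
In Python, from plant import sense, grab_frame, calibration, job_done, tip_reach gives the robot as it stands. The module is installed in compiled form; this text tells all that it offers.
- The arm moves only by the tool drive_tool, never from a script. Its argument "increments" is a list of rows, each a list of 7 numbers: the shift along the tool's x, y, z normalised to -1 to 1, where 1 is 0.05 m, then the turn, a rotation vector about the tool's x, y, z normalised to -1 to 1, where 1 is 0.1 rad, then the finger opening in mm, from 0 to 93. In form: [[tx, ty, tz, wx, wy, wz, gripper], ...]. A call has 1 to 20 rows; each row shifts and turns the commanded pose from where the row before left it, along the tool's axes as they then stand; what a row does not reach is not made up. A row lasts 1/10 s, in which the tool goes at most 50 mm and 8.59 degrees, less where a joint would pass 70% of its speed; a pose out of reach is approached as far as the arm can. A call with a number of a shift or a turn outside -1 to 1 is refused whole. A call with a gripper value outside its range is refused whole. The fingers move at their own pace and stop on an object; "squeeze" is the grip in N (left out, the last holds). Time passes only in rows, so rows that do not move let the fingers close. It gives the time, the measured TCP pose, the force, the opening and the grip force at its end, in the units of the state.
- sense(): the state, without advancing time (a new reading comes with each control period).
- grab_frame(name): name is "scene" or "top" or "wrist"; returns the picture (400x640x3 uint8, blue, green, red); there is no depth.
- calibration(name): a dict with "mtx" (3x3 intrinsics, pixels), "rvec" (rotation vector, rad) and "tvec" (3), from world to camera coordinates, as OpenCV has them. Camera axes: x right, y down, z forward; pixel columns grow to the right and rows downward; lengths in m; the calibration is good to about 2 mm. A picture is of the moment at which its call begins: read the wrist's pose just before it. calibration takes no time and is no camera call; for the wrist camera it gives the pose at the moment of the call.
- job_done(): hands the job in; it is judged then, once.
The state is a dict: "clock": time; "joints": joint angles; "joint_vel": joint speeds; "joint_torque": joint torques, N m; "ee_pos": TCP position; "orientation": TCP orientation; "wrist_force": force on the tool from outside, world axes, zero at the start; "moment": the same for the moment, N m; "gripper_width": finger opening in m; "grip_force": force on a finger pad.
Only numpy, scipy, OpenCV 4.12 (cv2) and the standard library are available. Lean on these libraries where they do the work, as an engineer would, in place of code of your own. Each camera call takes 0.05 s, during which the arm holds its last target. There are 200 camera calls.

### The job

A putter head and one to three hosel sleeves have slid under the wire rack: take the hook tool by its handle and drag every part out clear of the rack before you touch it with the fingers. Set the putter head on its sole in the open cam clamp, hosel end to the stop, and only then turn the eccentric knob until its lobe bears firmly and holds the head against the stop; put all the sleeves in the tray and stand the hook tool back on its rubber mat the way it lay at the start. Leave the teal grip, the ferrule and the tape roll where they are.

Things in the scene. Friction and masses are not known exactly. Their poses are not given: they have to be found in the camera images.
- rack: fixed chrome wire rack (a low bridge) over the bench: 160 deep (its x), 450 wide (its y), wires 44 apart on top, underside 145 above the bench, a leg at each corner, open all round. Origin on the bench under its centre; x points away from the robot, front edge at x = -80
- hooktool: loose drag hook 0.3 kg on its own foot (50 x, 76 y, 8 thick). Upright 24 x 24 wooden handle, top 115 up; rod at height 50 to 60 runs +x to a steel blade 60 wide, 6 thick, from 2 to 60 up, inner face at x = 237. Two side cheeks, 50 apart inside, stand 17 forward of the blade towards the handle. Origin: underside of the foot below the handle. Hold by the handle
- mat: fixed black rubber mat 290 (x) by 90 (y), 3 thick, the hook tool's resting place. Origin: centre of its underside. The hook tool rests here with its handle about 106 to the -x side of the mat's centre and its rod along the mat's +x
- head: matte silver blade putter head standing on its sole: 96 long (x), 30 thick (y), 28 high, about 0.33 kg, with a round hosel stub 15 mm dia. standing on top near its -x end (stub centre at x = -36, top 45 above the sole). Origin: centre of the sole. Starts under the rack, hosel end towards the robot
- hosel (a point): top centre of the hosel stub of the putter head
- sleeve1: aluminium hosel sleeve lying on its flat: square body 40 x 30 x 30 (along x, y, z) with a round 22 mm dia. end sticking out 12 mm at each end along x (64 long overall), about 0.11 kg. Origin: centre of its underside, x along its length. May be absent. Starts under the wire rack, its length roughly along the rack's x
- sleeve2: aluminium hosel sleeve lying on its flat: square body 40 x 30 x 30 (along x, y, z) with a round 22 mm dia. end sticking out 12 mm at each end along x (64 long overall), about 0.11 kg. Origin: centre of its underside, x along its length. May be absent. Starts under the wire rack, its length roughly along the rack's x
- sleeve3: aluminium hosel sleeve lying on its flat: square body 40 x 30 x 30 (along x, y, z) with a round 22 mm dia. end sticking out 12 mm at each end along x (64 long overall), about 0.11 kg. Origin: centre of its underside, x along its length. May be absent. Starts under the wire rack, its length roughly along the rack's x
- tray: fixed grey parts tray, open on top, 140 (x) by 230 (y), 22 high, walls and floor 4 to 5 thick. Origin: centre of its underside
- clamp: fixed cam clamp: base plate 190 x 90 (x -73 to 117), bed 12 above the bench. Stop block 46 wide, 26 high, its face at x = -48 looking to +x; beside it two cheeks 10 high (x -48 to -30), 38 apart. Cam at the +x end. The head, 96 long, home against the stop has its centre over the origin. Origin: on the bench below that point
- cam (a joint): cam angle, rad, 0 to 2.6, starts open (0 to 0.3), grows counterclockwise from above. Disc 44 dia., 22 high, 12 off its pivot: at 0 the lobe points away from the stop, leaving the head 11 mm of play along x (8.5 at 0.3, where the bar's corner is nearest); with the head home it meets its end at about 1.5 and bears firmly when turned some 0.1 to 0.2 further. Friction 0.12 N m; does not spring back
- cam_grip (a point): on the cam's pivot axis in its black bar handle, 14 mm below the bar's top. Bar 40 long, 14 thick, 36 high, its foot 12 above the disc and just higher than the loaded head. The bar lies along the point's y; at cam angle 0 that is the clamp's y. Pivot at x = 69, y = -10 of the clamp
- grip: bystander: teal rubber putter grip 270 long lying on the bench. Origin: centre of its underside
- ferrule: bystander: black ferrule, cone 32 dia. 40 high, upright. Origin: centre of its base
- tape_roll: bystander: paper-coloured tape roll 100 dia. 30 high lying flat. Origin: centre of its base
Mind the look-alikes: they are no part of the job. Leave any green look-alike of the clamp alone. What is shaped like the sleeve1 but yellow is not meant.

How it is judged:
On the way, in this order (a step that is already met when the one before it is completed fails the run):
1. the putter head is out from under the rack (x of head in the frame of rack below -0.1 m), for 0.2 s.
2. the putter head lies in the clamp, hosel end at the stop, let go, the cam still open (x of head in the frame of clamp between -0.006 and 0.012 m and y of head in the frame of clamp between -0.007 and 0.007 m and z of head in the frame of clamp below 0.016 m and angle between the x axis of head and the x axis of clamp, either way round below 0.12 rad and x of hosel in the frame of clamp below -0.02 m and angle between head's own z axis and vertical below 0.1 rad and contact force between the fingers and head below 0.1 N and value of joint cam below 0.9 rad), for 0.2 s.
3. the cam's lobe bears on the head (over 3 N) with the head against the stop (contact force between cam and head above 3 N and x of head in the frame of clamp below 0.003 m), for 0.2 s.
At the end, for the whole second after the job is handed in: Head upright in the clamp, hosel end at the stop, within 7 mm sideways and 3 mm of the stop, cam bearing on it with over 3 N; every sleeve at rest in the tray; hook tool upright on its mat, handle within 40 mm (along) and 30 mm (across) of its place, within 0.3 rad of the mat's length (all of step 3 and x of head in the frame of clamp between -0.006 and 0.012 m and y of head in the frame of clamp between -0.007 and 0.007 m and z of head in the frame of clamp below 0.016 m and angle between the x axis of head and the x axis of clamp, either way round below 0.12 rad and x of hosel in the frame of clamp below -0.02 m and angle between each of head, hooktool's own z axis and vertical below 0.1 rad and contact force between the fingers and head below 0.1 N and linear speed of each of head, sleeve1, sleeve2, sleeve3, hooktool below 0.02 m/s and x of sleeve1 in the frame of tray between -0.06 and 0.06 m and y of sleeve1 in the frame of tray between -0.105 and 0.105 m and z of each of sleeve1, sleeve2, sleeve3 in the frame of tray below 0.045 m and x of sleeve2 in the frame of tray between -0.06 and 0.06 m and y of sleeve2 in the frame of tray between -0.105 and 0.105 m and x of sleeve3 in the frame of tray between -0.06 and 0.06 m and y of sleeve3 in the frame of tray between -0.105 and 0.105 m and x of hooktool in the frame of mat between -0.145 and -0.065 m and y of hooktool in the frame of mat between -0.03 and 0.03 m and z of hooktool in the frame of mat below 0.012 m and angle between the x axis of hooktool and the x axis of mat, either way round below 0.3 rad); the robot touches nothing.
It fails at once if the fingers touch head while it is still under the wire rack (its centre less than 10 mm in front of the rack's front edge) (x of head in the frame of rack above -0.09 m and horizontal distance between head and rack below 0.22 m and contact force between the fingers and head above 0.5 N).
It fails at once if the fingers touch sleeve1 while it is still under the wire rack (its centre less than 10 mm in front of the rack's front edge) (x of sleeve1 in the frame of rack above -0.09 m and horizontal distance between sleeve1 and rack below 0.22 m and contact force between the fingers and sleeve1 above 0.5 N).
It fails at once if the fingers touch sleeve2 while it is still under the wire rack (its centre less than 10 mm in front of the rack's front edge) (x of sleeve2 in the frame of rack above -0.09 m and horizontal distance between sleeve2 and rack below 0.22 m and contact force between the fingers and sleeve2 above 0.5 N).
It fails at once if the fingers touch sleeve3 while it is still under the wire rack (its centre less than 10 mm in front of the rack's front edge) (x of sleeve3 in the frame of rack above -0.09 m and horizontal distance between sleeve3 and rack below 0.22 m and contact force between the fingers and sleeve3 above 0.5 N).
It fails at once if the teal grip, the ferrule or the tape roll is moved more than 30 mm (distance of any of grip, ferrule, tape_roll from where it was at the start of the episode above 0.03 m).
Of sleeve1, sleeve2, sleeve3 only 1 to 3 are there at a start; the rules pass over those that are not, and their reading is None.
At some moment in a run one of sleeve1, sleeve2, sleeve3 may be knocked a few centimetres aside while the robot is not near it.
Once in a run the grip may slacken for a moment while it holds something.
It also fails if it takes over 210 s, if anything falls off the work surface, if the arm or the gripper's body presses on something with over 40 N, if the wrist force passes 120 N, or if a joint passes its speed limit or range.

## Working session

There is one attempt and no reset: what is moved stays moved. The work goes in short steps, Python scripts to look and compute and a tool call to move; the robot and the scene stay as the last step left them, time stands still between calls to the robot, and variables do not carry over. Pictures are saved under pics/ and viewed, at most 14 in all, crops included, and the job is handed in when it is done.

Besides the shell and the picture viewer there is one more tool, called as name([rows], argument=value, ...), one row to a line, values as JSON. drive_tool: Moves the arm, as the interface text tells. Its arguments: {"type":"object","properties":{"increments":{"type":"array"},"squeeze":{"type":"number"}},"required":["increments"]}

```bash
mkdir -p pics; cat > h.py <<'E'
import numpy as np, cv2
from plant import sense, grab_frame, calibration, job_done, tip_reach
from scipy.spatial.transform import Rotation as R
def ray(cal,uv):
    K=np.array(cal["mtx"],float);Rm=cv2.Rodrigues(np.array(cal["rvec"],float))[0];t=np.array(cal["tvec"],float).ravel()
    d=Rm.T@np.linalg.solve(K,np.array([uv[0],uv[1],1.0]));return -Rm.T@t,d
def onz(cal,uv,z):
    c,d=ray(cal,uv);return c+d*(z-c[2])/d[2]
def proj(cal,P):
    return cv2.projectPoints(np.atleast_2d(np.array(P,float)),np.array(cal["rvec"],float),np.array(cal["tvec"],float),np.array(cal["mtx"],float),None)[0].reshape(-1,2)
def st():
    s=sense();print(s["clock"],np.round(s["ee_pos"],4),np.round(R.from_quat(s["orientation"]).as_matrix(),3).tolist(),s["gripper_width"],s["grip_force"],np.round(s["wrist_force"],1))
E
python3 - <<'E'
from h import *
print(tip_reach if not callable(tip_reach) else tip_reach())
st()
for n in("top","scene"):
    cv2.imwrite(f"pics/{n}0.png",grab_frame(n)); c=calibration(n); print(n,ray(c,(320,200)),c["mtx"])
E
```

```text
0.011
0.0 [0.2812 0.6134 0.2289] [[-0.909, 0.417, -0.0], [0.417, 0.909, -0.001], [0.0, -0.001, -1.0]] 0.09297843423801883 0.0 [0.7 0.7 0.6]
top (array([ 0.20612537, -0.01106427,  1.82571812]), array([ 0.19355597, -0.00239175, -0.98118536])) [[428.23348938   0.         314.39526266]
 [  0.         428.23348938 197.94398148]
 [  0.           0.           1.        ]]
scene (array([ 1.6533117 , -0.09916325,  0.92434968]), array([-0.7735545 ,  0.08941139, -0.62745034])) [[425.81567988   0.         319.5210771 ]
 [  0.         425.81567988 196.34659247]
 [  0.           0.           1.        ]]
```

View pics/top0.png

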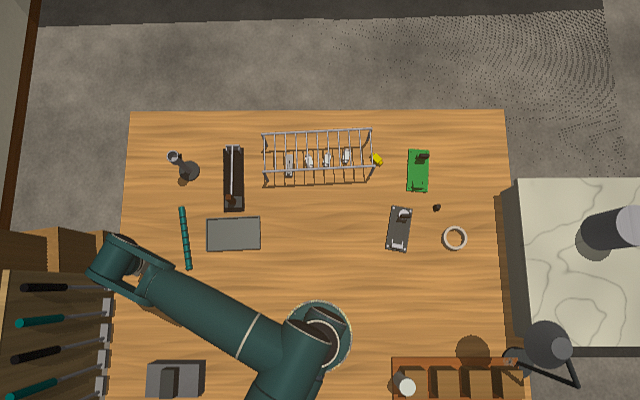

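View pics/scene0.png

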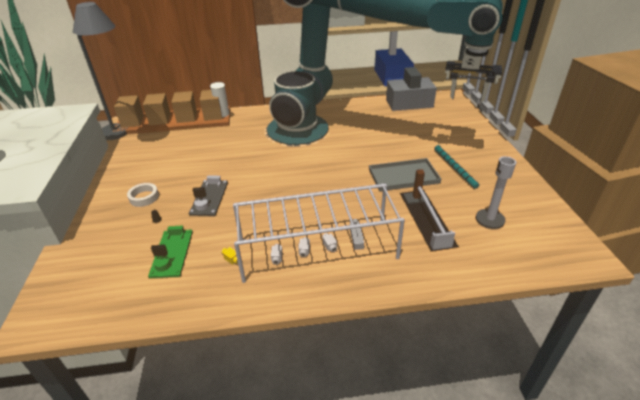

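The top view shows the hook tool on its black mat (handle at 234,200), rack around (318,158), four silver parts under it at x≈289, 309, 327 and 346, the grey tray (233,234), and the grey clamp (399,228). The look-alikes are the green clamp (418,170) and the yellow sleeve (377,159). The scene view shows the same layout from the far side. I'll take an enlarged crop to confirm.

```bash
python3 - <<'E'
from h import *
im=cv2.imread("pics/top0.png")
a=cv2.resize(im[120:200,215:385],None,fx=4.7,fy=4.7,interpolation=cv2.INTER_CUBIC)
b=cv2.resize(im[195:260,340:510],None,fx=3.3,fy=3.3,interpolation=cv2.INTER_CUBIC)
c=np.zeros((a.shape[0]+b.shape[0],a.shape[1],3),np.uint8);c[:a.shape[0]]=a;c[a.shape[0]:,:b.shape[1]]=b
cv2.imwrite("pics/crop0.png",c);print(c.shape)
c=calibration("top")
for n,uv,z in [("handle",(234,198),.118),("blade",(235,147),.06),("matTL",(225,146),.003),("matBR",(244,211),.003),("rackFL",(264,185),.145),("rackFR",(373,170),.145),("rackBL",(263,133),.145),("rackBR",(370,129),.145),("head",(289,163),.028),("s1",(309,160),.03),("s2",(327,159),.03),("s3",(346,156),.03),("tray",(233,234),.01),("clamp",(399,228),.012),("cam",(405,213),.06),("yellow",(377,159),.03),("lamp",(175,158),.15),("grip",(185,238),.02),("grip1",(182,207),.02),("grip2",(189,269),.02),("ferr",(437,208),.02),("tape",(455,238),.03)]:
    print(n,np.round(onz(c,uv,z),3))
E
```

```text
(590, 799, 3)
handle [0.553 0.335 0.118]
blade [0.79  0.351 0.06 ]
matTL [0.813 0.407 0.003]
matBR [0.519 0.313 0.003]
rackFL [0.6   0.21  0.145]
rackFR [ 0.66  -0.231  0.145]
rackBL [0.821 0.219 0.145]
rackBR [ 0.836 -0.223  0.145]
head [0.726 0.119 0.028]
s1 [0.738 0.032 0.03 ]
s2 [ 0.742 -0.047  0.03 ]
s3 [ 0.755 -0.13   0.03 ]
tray [0.418 0.356 0.01 ]
clamp [ 0.441 -0.351  0.012]
cam [ 0.497 -0.369  0.06 ]
yellow [ 0.741 -0.264  0.03 ]
lamp [0.715 0.576 0.15 ]
grip [0.401 0.557 0.02 ]
grip1 [0.535 0.578 0.02 ]
grip2 [0.271 0.533 0.02 ]
ferr [ 0.525 -0.515  0.02 ]
tape [ 0.396 -0.579  0.03 ]
```

View pics/crop0.png

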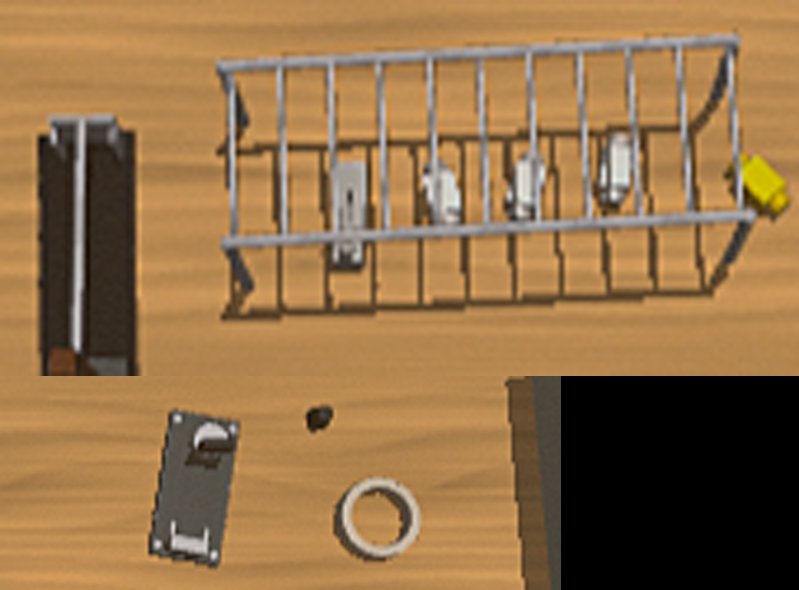

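The enlarged crop confirms that the head (crop 348,214, with hosel stub at its near end) is the long part at far left under the rack, and sleeves sit at (441,192), (525,187) and (616,170). The yellow one at (765,185) is outside and not meant. The grey clamp has its stop near the robot (190,540) and its cam at the far end (213,438). Next I'll compute the frames.

```bash
python3 - <<'E'
from h import *
c=calibration("top")
A=lambda p:(p[0]/4.7+215-.4,p[1]/4.7+120-.4)
B=lambda p:(p[0]/3.3+340-.35,p[1]/3.3+195-.35)
def q(pts,z,f): return np.array([onz(c,f(p),z) for p in pts])
def rep(n,P):
    print(n,"cen",np.round(P.mean(0),4),"x-edge",np.round(np.linalg.norm(P[0]-P[3]),3),"y-edge",np.round(np.linalg.norm(P[0]-P[1]),3),"yaw",[round(float(np.arctan2(v[1],v[0])),3) for v in (P[0]-P[3],P[1]-P[2])],[round(float(np.arctan2(-v[0],v[1])),3) for v in (P[0]-P[1],P[3]-P[2])])
rep("rack",q([(220,68),(737,40),(752,215),(225,243)],.148,A))
rep("clampplate",q([(172,410),(240,420),(217,566),(150,553)],.010,B))
print("sleeves/head",np.round(q([(348,214)],.028,A),4),np.round(q([(441,192),(525,187),(616,170)],.03,A),4).tolist())
print("hooktool blade ends",np.round(q([(52,119),(116,119)],.06,A),4).tolist())
im=cv2.imread("pics/top0.png");I=im.astype(int)
g=((I.max(2)-I.min(2)<20)&(I.max(2)>60)).astype(np.uint8);m=np.zeros_like(g);m[213:255,200:268]=g[213:255,200:268]
k=max(cv2.findContours(m,0,1)[0],key=cv2.contourArea);bx=cv2.boxPoints(cv2.minAreaRect(k));print("tray",bx.tolist(),[np.round(onz(c,p,.022),3)[:2].tolist() for p in bx])
m=np.zeros_like(g);m[140:215,215:250]=(I.max(2)<75)[140:215,215:250]
k=max(cv2.findContours(m,0,1)[0],key=cv2.contourArea);bx=cv2.boxPoints(cv2.minAreaRect(k));print("mat",bx.tolist(),[np.round(onz(c,p,.003),3)[:2].tolist() for p in bx])
m=np.zeros_like(g);r=((I[:,:,2]-I[:,:,0]>25)&(I[:,:,2]<130)).astype(np.uint8);m[185:213,224:250]=r[185:213,224:250]
ys,xs=np.nonzero(m);print("handle px",xs.min(),xs.max(),ys.min(),ys.max(),xs.mean(),ys.mean(),np.round(onz(c,(xs.mean(),ys.mean()),.1),3))
E
```

```text
rack cen [ 0.7475 -0.0059  0.148 ] x-edge 0.159 y-edge 0.455 yaw [0.049, 0.052] [0.05, 0.049]
clampplate cen [-0.0226 -0.3304  0.01  ] x-edge 0.171 y-edge 0.084 yaw [-0.195, -0.208] [-0.144, -0.184]
sleeves/head [[0.7162 0.1202 0.028 ]] [[0.7362, 0.034, 0.03], [0.7406, -0.0439, 0.03], [0.7564, -0.1284, 0.03]]
hooktool blade ends [[0.7993, 0.3914, 0.06], [0.799, 0.3323, 0.06]]
tray [[204.6759033203125, 218.22183227539062], [258.9566650390625, 215.96014404296875], [260.3136901855469, 248.52859497070312], [206.03292846679688, 250.790283203125]] [[0.485, 0.477], [0.494, 0.245], [0.355, 0.237], [0.347, 0.465]]
mat [[223.0, 147.0], [243.0, 147.0], [243.0, 211.0], [223.0, 211.0]] [[0.809, 0.416], [0.808, 0.327], [0.519, 0.318], [0.519, 0.404]]
handle px 224 244 185 212 232.5929203539823 199.2920353982301 [0.551 0.345 0.1  ]
```

```bash
cat >> h.py <<'E'
def go(p,yaw=None):
    "prints total shift (tool axes, units of 0.05 m) and turn (units 0.1 rad about tool z) to reach p with tool y at yaw, tool straight down"
    s=sense();M=R.from_quat(s["orientation"]).as_matrix();d=M.T@(np.array(p)-s["ee_pos"])
    y=np.arctan2(M[1,1],M[0,1]); print("shift units",np.round(d/.05,3),"yaw",round(float(y),4),"turn units z",None if yaw is None else round(float((y-yaw)/.1),3),"tilt xy",np.round(M.T@[0,0,-1.],4))
E
python3 - <<'E'
from h import *
c=calibration("top")
B=lambda p:(p[0]/3.3+340-.35,p[1]/3.3+195-.35)
P=np.array([onz(c,B(p),.010) for p in [(172,34),(240,44),(217,190),(150,177)]])
print(P.mean(0),np.linalg.norm(P[0]-P[3]),np.linalg.norm(P[0]-P[1]),[np.arctan2(v[1],v[0]) for v in (P[0]-P[3],P[1]-P[2])],[np.arctan2(-v[0],v[1]) for v in (P[0]-P[1],P[3]-P[2])])
go([.557,.357,.229],.035)
E
```

```text
[ 0.44056947 -0.34967851  0.01      ] 0.1889958842379366 0.08885556687494614 [np.float64(-0.18743925304251918), np.float64(-0.20021846200848206)] [np.float64(-0.15436166446505079), np.float64(-0.1962036735867125)]
shift units [-7.152e+00 -2.364e+00  2.000e-03] yaw 1.141 turn units z 11.06 tilt xy [-0.     0.001  1.   ]
```

drive_tool([
  [-0.9,-0.295,0,0,0,0,93],
  [-0.9,-0.295,0,0,0,0,93],
  [-0.9,-0.295,0,0,0,0,93],
  [-0.9,-0.295,0,0,0,0,93],
  [-0.9,-0.295,0,0,0,0,93],
  [-0.9,-0.295,0,0,0,0,93],
  [-0.9,-0.295,0,0,0,0,93],
  [-0.85,-0.295,0,0,0,0,93],
  [0,0,0,0,0,1,93],
  [0,0,0,0,0,1,93],
  [0,0,0,0,0,1,93],
  [0,0,0,0,0,1,93],
  [0,0,0,0,0,1,93],
  [0,0,0,0,0,1,93],
  [0,0,0,0,0,1,93],
  [0,0,0,0,0,1,93],
  [0,0,0,0,0,1,93],
  [0,0,0,0,0,1,93],
])

```text
clock: 1.9
ee_pos: [0.557, 0.3573, 0.2292]
orientation: [0.657, 0.754, -0.0, -0.0]
wrist_force: [0.1, 0.5, -0.3]
gripper_width: 0.0929
grip_force: 0.0
```

drive_tool([
  [0,0,0,0,0,1,93],
  [0,0,0,0,0,0,93],
  [0,0,0,0,0,0,93],
])

```text
clock: 2.2
ee_pos: [0.557, 0.3573, 0.2294]
orientation: [0.691, 0.722, -0.0, -0.0]
wrist_force: [-0.6, -0.1, 0.8]
gripper_width: 0.0931
grip_force: 0.0
```

```bash
python3 - <<'E'
from h import *
st(); c=calibration("wrist"); im=grab_frame("wrist"); cv2.imwrite("pics/w1.png",im); np.save("w1.npy",np.r_[np.ravel(c["rvec"]),np.ravel(c["tvec"])])
print(ray(c,(320,200)),c["mtx"]); print(proj(c,[[.557,.357,.118]]))
go([.557,.357,.229],.035)
E
```

```text
2.2 [0.557  0.3573 0.2294] [[-0.044, 0.999, -0.0], [0.999, 0.044, -0.0], [-0.0, -0.0, -1.0]] 0.09312900175566316 0.0 [-0.6 -0.1  0.8]
(array([0.55350567, 0.43390706, 0.38538734]), array([ 0.02520103, -0.28530381, -0.95820804])) [[306.17378657   0.         315.98198366]
 [  0.         306.17378657 198.50663314]
 [  0.           0.           1.        ]]
[[316.24982109 196.98843021]]
shift units [-0.007 -0.001  0.01 ] yaw 0.0439 turn units z 0.089 tilt xy [1.e-04 3.e-04 1.e+00]
```

View pics/w1.png

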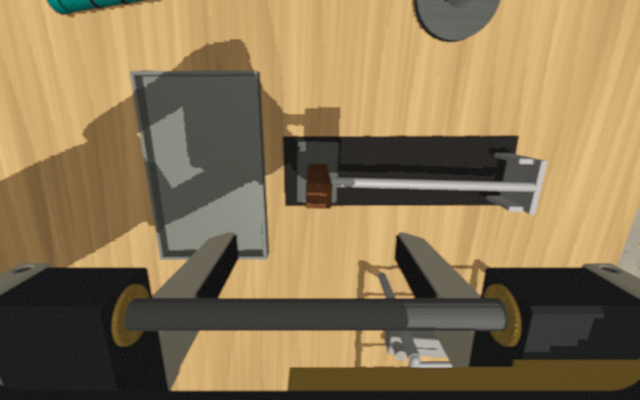

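The wrist view shows the handle top at about (318,195), the rod running right to the blade at (540,187), and the mat from (285,137) to (518,205). I'll refine the handle position.

```bash
python3 - <<'E'
from h import *
im=cv2.imread("pics/w1.png");c=calibration("wrist")
cr=im[150:225,280:360];h=cv2.cvtColor(cr,cv2.COLOR_BGR2HSV)
I=cr.astype(int);m=(I[:,:,2]-I[:,:,0]>25)&(I[:,:,2]<170)
for y in range(8,64,3): 
    xs=np.nonzero(m[y])[0]; print(y+150,xs.min()+280 if len(xs) else None,xs.max()+280 if len(xs) else None, cr[y,30].tolist(),cr[y,38].tolist(),cr[y,45].tolist())
for p in [(306,182),(331,182),(331,207),(306,207)]: print(np.round(onz(c,p,.118),4))
print([np.round(onz(c,p,.06),4) for p in [(545,160),(535,213)]],[np.round(onz(c,p,.003),4) for p in [(285,137),(518,136),(285,205)]])
E
```

```text
158 280 283 [54, 57, 56] [51, 55, 54] [49, 54, 53]
161 280 284 [50, 55, 54] [52, 55, 55] [54, 57, 57]
164 280 284 [27, 39, 50] [23, 35, 47] [34, 42, 50]
167 280 326 [22, 32, 51] [17, 25, 48] [19, 31, 48]
170 283 326 [12, 31, 50] [21, 32, 50] [17, 28, 47]
173 284 327 [18, 33, 50] [19, 32, 50] [18, 31, 50]
176 284 328 [17, 30, 50] [17, 30, 50] [17, 31, 51]
179 284 328 [19, 31, 51] [22, 35, 54] [6, 25, 45]
182 284 329 [19, 33, 53] [16, 32, 54] [17, 30, 50]
185 284 330 [25, 42, 66] [25, 44, 75] [19, 38, 62]
188 284 330 [24, 44, 68] [28, 44, 71] [26, 40, 67]
191 284 330 [27, 45, 71] [24, 43, 70] [22, 41, 67]
194 285 330 [41, 73, 120] [41, 73, 118] [36, 69, 114]
197 285 330 [21, 39, 64] [24, 41, 67] [25, 41, 69]
200 285 330 [22, 36, 60] [29, 45, 72] [25, 43, 68]
203 285 330 [33, 64, 107] [21, 47, 81] [30, 52, 82]
206 304 332 [46, 79, 129] [39, 71, 115] [32, 63, 105]
209 None None [104, 161, 198] [110, 168, 205] [104, 159, 196]
212 None None [114, 171, 207] [121, 180, 216] [115, 172, 209]
[0.5472 0.3706 0.118 ]
[0.5696 0.3715 0.118 ]
[0.571 0.348 0.118]
[0.548 0.347 0.118]
[array([0.8002, 0.3918, 0.06  ]), array([0.8041, 0.3321, 0.06  ])] [array([0.5169, 0.399 , 0.003 ]), array([0.8027, 0.4124, 0.003 ]), array([0.5181, 0.3113, 0.003 ])]
```

drive_tool([
  [0.03,0.04,0.5,0,0,0,93],
  [0,0,0.5,0,0,0,93],
  [0,0,0.5,0,0,0,93],
  [0,0,0.5,0,0,0,93],
  [0,0,0.4,0,0,0,93],
  [0,0,0.3,0,0,0,93],
  [0,0,0,0,0,0,60],
  [0,0,0,0,0,0,40],
  [0,0,0,0,0,0,20],
  [0,0,0,0,0,0,10],
  [0,0,0,0,0,0,10],
  [0,0,0,0,0,0,10],
  [0,0,0,0,0,0,10],
], squeeze=60)

```text
clock: 3.55
ee_pos: [0.5591, 0.359, 0.0948]
orientation: [0.692, 0.721, 0.0, 0.0]
wrist_force: [-0.2, 0.1, 0.2]
gripper_width: 0.0412
grip_force: 0.0
```

drive_tool([
  [0,0,0,0,0,0,10],
  [0,0,0,0,0,0,10],
  [0,0,0,0,0,0,10],
  [0,0,0,0,0,0,10],
  [0,0,0,0,0,0,10],
])

```text
clock: 4.05
ee_pos: [0.559, 0.3589, 0.0945]
orientation: [0.692, 0.721, -0.0, -0.0]
wrist_force: [-0.6, 0.1, -0.3]
gripper_width: 0.0235
grip_force: 59.7
```

drive_tool([
  [0,0,-0.2,0,0,0,10],
  [0,0,-0.4,0,0,0,10],
  [0,0,-0.5,0,0,0,10],
  [0,-0.4,0,0,0,0,10],
  [0,-0.6,0,0,0,0,10],
  [0,-0.6,0,0,0,0,10],
  [0,-0.6,0,0,0,0,10],
  [0,-0.6,0,0,0,0,10],
  [0,-0.5,0,0,0,0,10],
  [0,-0.4,0,0,0,0,10],
  [-0.4,0,0,0,0,0,10],
  [-0.6,0,0,0,0,0,10],
  [-0.7,0,0,0,0,0,10],
  [-0.7,0,0,0,0,0,10],
  [-0.7,0,0,0,0,0,10],
  [-0.7,0,0,0,0,0,10],
  [-0.6,0,0,0,0,0,10],
  [-0.47,0,0,0,0,0,10],
  [0,0,0,0,0,0,10],
])

```text
clock: 5.95
ee_pos: [0.3842, 0.1061, 0.1504]
orientation: [0.693, 0.721, 0.0, 0.001]
wrist_force: [0.4, -0.3, -3.0]
gripper_width: 0.024
grip_force: 59.7
```

```bash
python3 - <<'E'
from h import *
st(); c=calibration("wrist"); im=grab_frame("wrist"); cv2.imwrite("pics/w2.png",im)
print([np.round(proj(c,[p]),0).tolist() for p in ([.668,.115,.028],[.764,.122,.028])])
E
```

```text
5.95 [0.3842 0.1061 0.1504] [[-0.038, 0.999, 0.001], [0.999, 0.038, -0.0], [-0.0, 0.001, -1.0]] 0.02399985773994925 59.727466106414795 [ 0.4 -0.3 -3. ]
[[[616.0, 195.0]], [[719.0, 191.0]]]
```

View pics/w2.png

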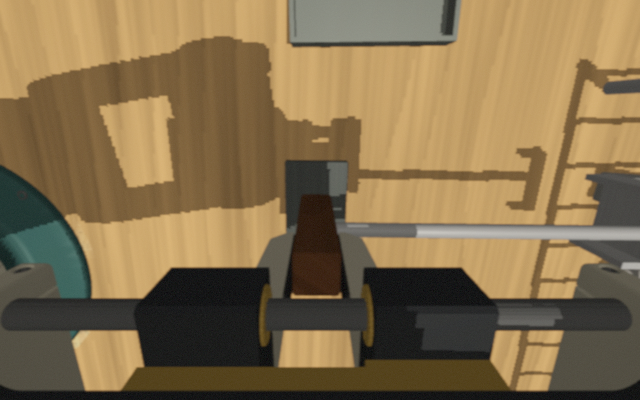

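The hook is gripped level, and its rod heads towards the head's line. I'll move it in over the head, lower it behind, and drag.

drive_tool([
  [0,0.4,0,0,0,0,10],
  [0,0.5,0,0,0,0,10],
  [0,0.5,0,0,0,0,10],
  [0,0.5,0,0,0,0,10],
  [0,0.5,0,0,0,0,10],
  [0,0.5,0,0,0,0,10],
  [0,0.3,0,0,0,0,10],
  [0,0.18,0,0,0,0,10],
  [0,0,0.3,0,0,0,10],
  [0,0,0.4,0,0,0,10],
  [0,0,0.3,0,0,0,10],
  [0,0,0.15,0,0,0,10],
  [0,0,0,0,0,0,10],
])

```text
clock: 7.3
ee_pos: [0.5525, 0.1152, 0.0921]
orientation: [0.692, 0.722, -0.0, -0.0]
wrist_force: [-0.6, 0.3, -2.3]
gripper_width: 0.0238
grip_force: 59.9
```

```bash
python3 - <<'E'
from h import *
st()
a=grab_frame("top")[120:200,215:385];b=grab_frame("scene")[180:290,220:420]
a=cv2.resize(a,(680,320),interpolation=cv2.INTER_CUBIC);b=cv2.resize(b,(509,280),interpolation=cv2.INTER_CUBIC)
o=np.zeros((600,680,3),np.uint8);o[:320]=a;o[320:,:509]=b
cv2.imwrite("pics/c3.png",o)
E
```

```text
7.3 [0.5525 0.1152 0.0921] [[-0.041, 0.999, -0.0], [0.999, 0.041, -0.0], [0.0, -0.0, -1.0]] 0.02379996112692151 59.93623673915863 [-0.6  0.3 -2.3]
```

View pics/c3.png

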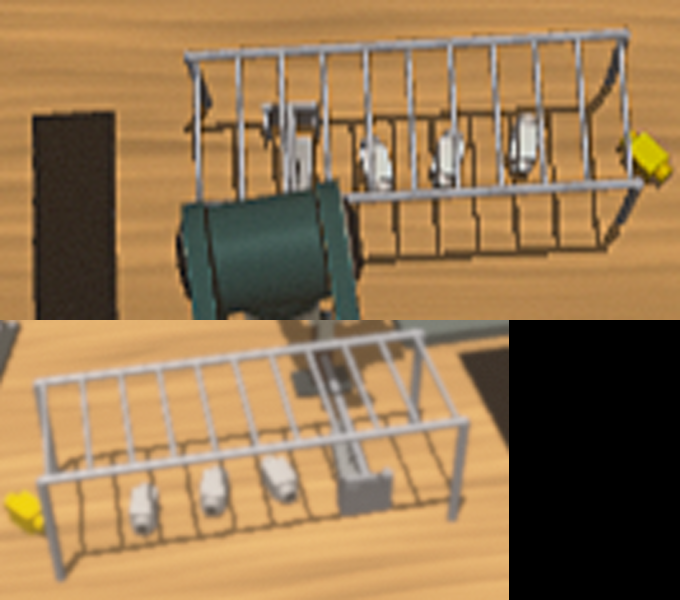

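The blade (263–317,115) is down behind the head (282–311), slightly left of centre but with the head inside the cheeks. I'll shift 3 mm and drag.

drive_tool([
  [-0.06,-0.1,0,0,0,0,10],
  [0,-0.2,0,0,0,0,10],
  [0,-0.25,0,0,0,0,10],
  [0,-0.25,0,0,0,0,10],
  [0,-0.25,0,0,0,0,10],
  [0,-0.25,0,0,0,0,10],
  [0,-0.25,0,0,0,0,10],
  [0,-0.25,0,0,0,0,10],
  [0,-0.25,0,0,0,0,10],
  [0,-0.25,0,0,0,0,10],
  [0,-0.25,0,0,0,0,10],
  [0,-0.25,0,0,0,0,10],
  [0,-0.25,0,0,0,0,10],
  [0,-0.25,0,0,0,0,10],
  [0,-0.2,0,0,0,0,10],
  [0,-0.15,0,0,0,0,10],
  [0,-0.1,0,0,0,0,10],
  [0,0,0,0,0,0,10],
])

```text
clock: 9.2
ee_pos: [0.3654, 0.1043, 0.0922]
orientation: [0.692, 0.721, 0.0, 0.0]
wrist_force: [-0.3, 0.6, -2.8]
gripper_width: 0.0239
grip_force: 60.0
```

```bash
python3 - <<'E'
from h import *
st()
a=grab_frame("scene")[120:320,180:460]
cv2.imwrite("pics/c4.png",cv2.resize(a,(700,500),interpolation=cv2.INTER_CUBIC))
E
```

```text
9.2 [0.3654 0.1043 0.0922] [[-0.041, 0.999, 0.0], [0.999, 0.041, 0.0], [0.0, 0.0, -1.0]] 0.02387546123059931 59.98548209667206 [-0.3  0.6 -2.8]
```

View pics/c4.png

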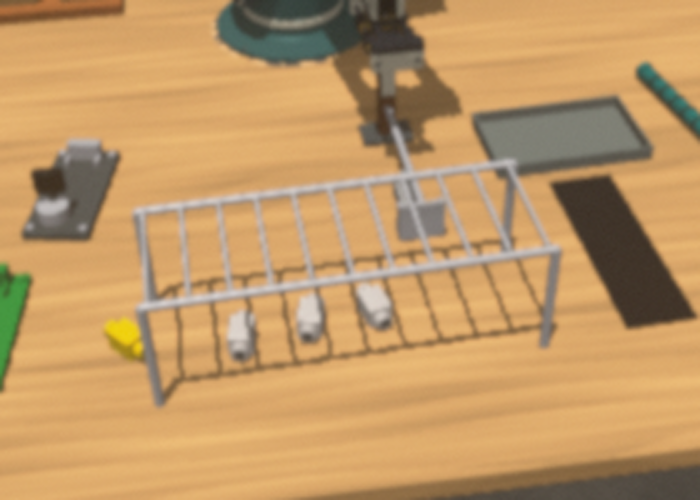

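The head is out, sitting in the hook in front of the rack; the three sleeves are still under it. Next is sleeve 1.

drive_tool([
  [0,0.04,-0.3,0,0,0,10],
  [0,0,-0.5,0,0,0,10],
  [0,0,-0.36,0,0,0,10],
  [-0.36,0,0,0,0,0,10],
  [-0.5,0,0,0,0,0,10],
  [-0.5,0,0,0,0,0,10],
  [-0.3,0.2,0,0,0,0,10],
  [0,0.5,0,0,0,0,10],
  [0,0.5,0,0,0,0,10],
  [0,0.5,0,0,0,0,10],
  [0,0.5,0,0,0,0,10],
  [0,0.5,0,0,0,0,10],
  [0,0.5,0,0,0,0,10],
  [0,0.4,0,0,0,0,10],
  [0,0.1,0.2,0,0,0,10],
  [0,0,0.4,0,0,0,10],
  [0,0,0.3,0,0,0,10],
  [0,0,0.26,0,0,0,10],
  [0,0,0,0,0,0,10],
])

```text
clock: 11.15
ee_pos: [0.5555, 0.029, 0.0912]
orientation: [0.692, 0.721, -0.0, -0.0]
wrist_force: [0.2, -0.4, -2.7]
gripper_width: 0.0239
grip_force: 60.0
```

```bash
python3 - <<'E'
from h import *
st()
a=grab_frame("top")[120:200,215:385];b=grab_frame("scene")[150:290,180:420]
a=cv2.resize(a,(680,320),interpolation=cv2.INTER_CUBIC);b=cv2.resize(b,(480,280),interpolation=cv2.INTER_CUBIC)
o=np.zeros((600,680,3),np.uint8);o[:320]=a;o[320:,:480]=b
cv2.imwrite("pics/c5.png",o)
E
```

```text
11.15 [0.5555 0.029  0.0912] [[-0.041, 0.999, -0.001], [0.999, 0.041, -0.0], [-0.0, -0.001, -1.0]] 0.023898782834504344 59.991493821144104 [ 0.2 -0.4 -2.7]
```

View pics/c5.png

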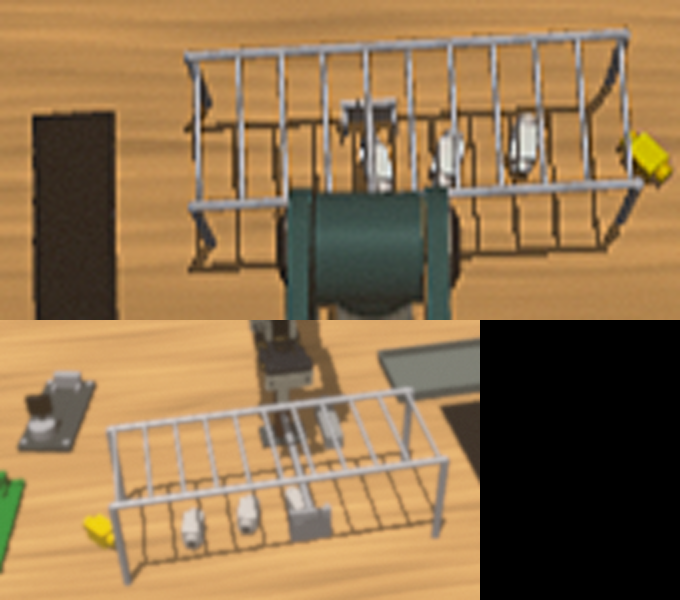

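Blade (342–396) sits behind sleeve 1 (361–392), a little left of it; I'll shift right 4 mm and drag.

drive_tool([
  [-0.08,-0.1,-0.03,0,0,0,10],
  [0,-0.2,0,0,0,0,10],
  [0,-0.25,0,0,0,0,10],
  [0,-0.25,0,0,0,0,10],
  [0,-0.25,0,0,0,0,10],
  [0,-0.25,0,0,0,0,10],
  [0,-0.25,0,0,0,0,10],
  [0,-0.25,0,0,0,0,10],
  [0,-0.25,0,0,0,0,10],
  [0,-0.25,0,0,0,0,10],
  [0,-0.25,0,0,0,0,10],
  [0,-0.25,0,0,0,0,10],
  [0,-0.25,0,0,0,0,10],
  [0,-0.25,0,0,0,0,10],
  [0,-0.2,0,0,0,0,10],
  [0,-0.15,0,0,0,0,10],
  [0,-0.1,0,0,0,0,10],
  [0,0,0,0,0,0,10],
])

```text
clock: 13.05
ee_pos: [0.3685, 0.0174, 0.0937]
orientation: [0.692, 0.721, 0.0, 0.0]
wrist_force: [-0.4, -0.8, -2.5]
gripper_width: 0.0238
grip_force: 60.0
```

drive_tool([
  [0,0,-0.3,0,0,0,10],
  [0,0,-0.5,0,0,0,10],
  [0,0,-0.3,0,0,0,10],
  [-0.34,0,0,0,0,0,10],
  [-0.5,0,0,0,0,0,10],
  [-0.5,0,0,0,0,0,10],
  [-0.3,0.2,0,0,0,0,10],
  [0,0.5,0,0,0,0,10],
  [0,0.5,0,0,0,0,10],
  [0,0.5,0,0,0,0,10],
  [0,0.5,0,0,0,0,10],
  [0,0.5,0,0,0,0,10],
  [0,0.5,0,0,0,0,10],
  [0,0.4,0,0,0,0,10],
  [0,0.1,0.2,0,0,0,10],
  [0,0,0.4,0,0,0,10],
  [0,0,0.3,0,0,0,10],
  [0,0,0.22,0,0,0,10],
  [0,0,0,0,0,0,10],
])

```text
clock: 14.95
ee_pos: [0.5563, -0.057, 0.0914]
orientation: [0.692, 0.721, -0.0, -0.001]
wrist_force: [-0.1, -0.3, -2.1]
gripper_width: 0.0238
grip_force: 60.0
```

```bash
python3 - <<'E'
from h import *
st()
a=grab_frame("top")[120:200,215:385];b=grab_frame("scene")[150:290,180:420]
a=cv2.resize(a,(680,320),interpolation=cv2.INTER_CUBIC);b=cv2.resize(b,(480,280),interpolation=cv2.INTER_CUBIC)
o=np.zeros((600,680,3),np.uint8);o[:320]=a;o[320:,:480]=b
cv2.imwrite("pics/c6.png",o)
E
```

```text
14.95 [ 0.5563 -0.057   0.0914] [[-0.041, 0.999, -0.002], [0.999, 0.041, 0.0], [0.0, -0.002, -1.0]] 0.023774376767150572 59.9935108423233 [-0.1 -0.3 -2.1]
```

View pics/c6.png

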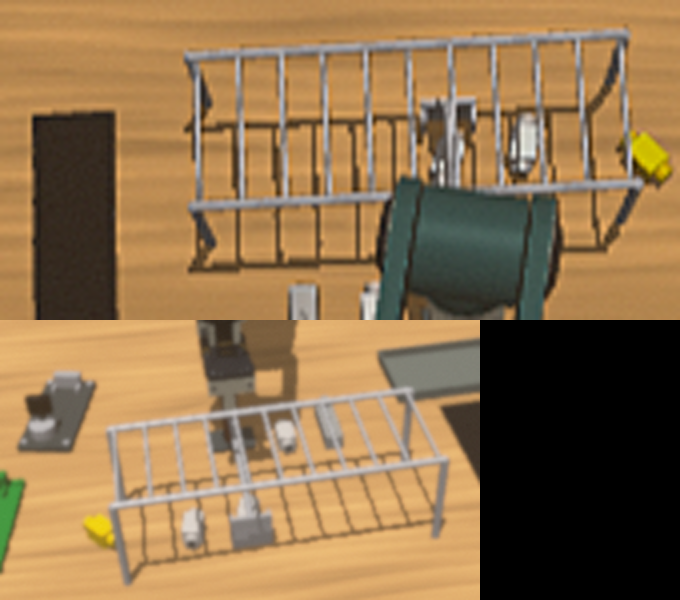

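The head and sleeve 1 are out; the blade (420–475) is centred behind sleeve 2 (432–463). I'll drag it out.

drive_tool([
  [0,-0.1,-0.03,0,0,0,10],
  [0,-0.2,0,0,0,0,10],
  [0,-0.25,0,0,0,0,10],
  [0,-0.25,0,0,0,0,10],
  [0,-0.25,0,0,0,0,10],
  [0,-0.25,0,0,0,0,10],
  [0,-0.25,0,0,0,0,10],
  [0,-0.25,0,0,0,0,10],
  [0,-0.25,0,0,0,0,10],
  [0,-0.25,0,0,0,0,10],
  [0,-0.25,0,0,0,0,10],
  [0,-0.25,0,0,0,0,10],
  [0,-0.25,0,0,0,0,10],
  [0,-0.25,0,0,0,0,10],
  [0,-0.2,0,0,0,0,10],
  [0,-0.15,0,0,0,0,10],
  [0,-0.1,0,0,0,0,10],
  [0,0,0,0,0,0,10],
])

```text
clock: 16.85
ee_pos: [0.3692, -0.0647, 0.0941]
orientation: [0.693, 0.721, -0.0, -0.0]
wrist_force: [0.3, -0.3, -2.9]
gripper_width: 0.0237
grip_force: 60.0
```

drive_tool([
  [0,0,-0.3,0,0,0,10],
  [0,0,-0.5,0,0,0,10],
  [0,0,-0.3,0,0,0,10],
  [-0.39,0,0,0,0,0,10],
  [-0.5,0,0,0,0,0,10],
  [-0.5,0,0,0,0,0,10],
  [-0.3,0.2,0,0,0,0,10],
  [0,0.5,0,0,0,0,10],
  [0,0.5,0,0,0,0,10],
  [0,0.5,0,0,0,0,10],
  [0,0.5,0,0,0,0,10],
  [0,0.5,0,0,0,0,10],
  [0,0.5,0,0,0,0,10],
  [0,0.5,0,0,0,0,10],
  [0,0.25,0.1,0,0,0,10],
  [0,0,0.4,0,0,0,10],
  [0,0,0.35,0,0,0,10],
  [0,0,0.27,0,0,0,10],
  [0,0,0,0,0,0,10],
])

```text
clock: 18.75
ee_pos: [0.5695, -0.1409, 0.0912]
orientation: [0.693, 0.721, -0.001, -0.001]
wrist_force: [-0.9, 0.5, -2.9]
gripper_width: 0.0239
grip_force: 60.0
```

```bash
python3 - <<'E'
from h import *
st()
a=grab_frame("top")[120:200,215:385];b=grab_frame("scene")[150:290,180:420]
a=cv2.resize(a,(680,320),interpolation=cv2.INTER_CUBIC);b=cv2.resize(b,(480,280),interpolation=cv2.INTER_CUBIC)
o=np.zeros((600,680,3),np.uint8);o[:320]=a;o[320:,:480]=b
cv2.imwrite("pics/c7.png",o)
E
```

```text
18.75 [ 0.5695 -0.1409  0.0912] [[-0.041, 0.999, -0.003], [0.999, 0.041, 0.001], [0.001, -0.002, -1.0]] 0.023871733530413657 59.98763680458069 [-0.9  0.5 -2.9]
```

View pics/c7.png

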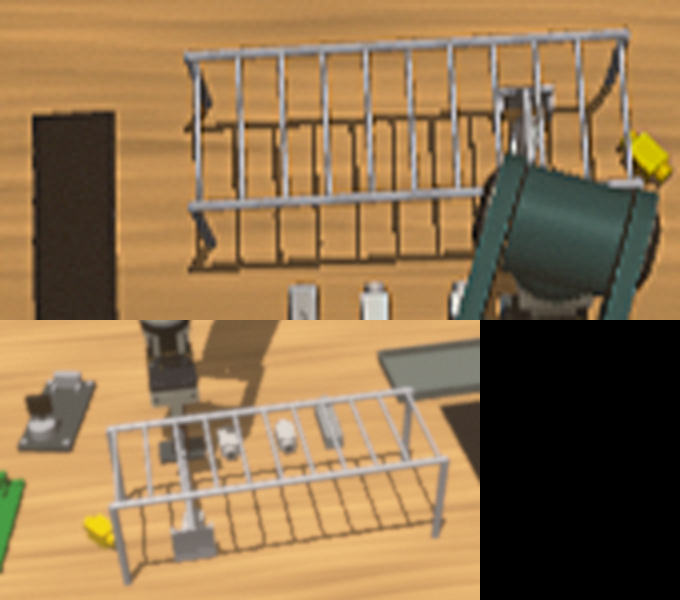

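Sleeve 3 is inside the hook (blade 495–552), and the other three parts lie in front of the rack. I'll drag this last one and carry the hook home.

drive_tool([
  [0,-0.1,-0.03,0,0,0,10],
  [0,-0.2,0,0,0,0,10],
  [0,-0.25,0,0,0,0,10],
  [0,-0.25,0,0,0,0,10],
  [0,-0.25,0,0,0,0,10],
  [0,-0.25,0,0,0,0,10],
  [0,-0.25,0,0,0,0,10],
  [0,-0.25,0,0,0,0,10],
  [0,-0.25,0,0,0,0,10],
  [0,-0.25,0,0,0,0,10],
  [0,-0.25,0,0,0,0,10],
  [0,-0.25,0,0,0,0,10],
  [0,-0.25,0,0,0,0,10],
  [0,-0.25,0,0,0,0,10],
  [0,-0.25,0,0,0,0,10],
  [0,-0.2,0,0,0,0,10],
  [0,-0.15,0,0,0,0,10],
  [0,-0.1,0,0,0,0,10],
  [0,0,0,0,0,0,10],
])

```text
clock: 20.75
ee_pos: [0.3701, -0.1492, 0.0946]
orientation: [0.693, 0.721, -0.0, -0.0]
wrist_force: [0.4, 0.1, -2.0]
gripper_width: 0.0239
grip_force: 60.0
```

drive_tool([
  [0,0,-0.3,0,0,0,10],
  [0,0,-0.5,0,0,0,10],
  [0,0,-0.4,0,0,0,10],
  [0.4,0,0,0,0,0,10],
  [0.7,0,0,0,0,0,10],
  [0.8,0,0,0,0,0,10],
  [0.8,0,0,0,0,0,10],
  [0.8,0,0,0,0,0,10],
  [0.8,0,0,0,0,0,10],
  [0.8,0,0,0,0,0,10],
  [0.8,0,0,0,0,0,10],
  [0.8,0,0,0,0,0,10],
  [0.8,0,0,0,0,0,10],
  [0.8,0,0,0,0,0,10],
  [0.8,0,0,0,0,0,10],
  [0.5,0,0,0,0,0,10],
  [0.3,0,0,0,0,0,10],
  [0,0,0,0,0,0,10],
])

```text
clock: 22.55
ee_pos: [0.3503, 0.3466, 0.1549]
orientation: [0.692, 0.722, -0.0, -0.0]
wrist_force: [0.5, -0.7, -3.8]
gripper_width: 0.0236
grip_force: 60.0
```

```bash
python3 - <<'E'
from h import *
st();go([.559,.359,.097],.041)
E
```

```text
22.55 [0.3503 0.3466 0.1549] [[-0.043, 0.999, -0.001], [0.999, 0.043, -0.0], [-0.0, -0.001, -1.0]] 0.02358182690982706 59.987887144088745 [ 0.5 -0.7 -3.8]
shift units [0.071 4.182 1.155] yaw 0.0426 turn units z 0.016 tilt xy [4.e-04 6.e-04 1.e+00]
```

drive_tool([
  [0.07,0.4,0,0,0,0,10],
  [0,0.6,0,0,0,0,10],
  [0,0.6,0,0,0,0,10],
  [0,0.6,0,0,0,0,10],
  [0,0.6,0,0,0,0,10],
  [0,0.6,0,0,0,0,10],
  [0,0.5,0,0,0,0,10],
  [0,0.28,0,0,0,0,10],
  [0,0,0.4,0,0,0,10],
  [0,0,0.4,0,0,0,10],
  [0,0,0.25,0,0,0,10],
  [0,0,0.1,0,0,0,10],
  [0,0,0.04,0,0,0,10],
  [0,0,0,0,0,0,10],
])

```text
clock: 23.95
ee_pos: [0.5592, 0.3575, 0.0959]
orientation: [0.692, 0.721, 0.0, 0.0]
wrist_force: [-1.0, -0.2, -2.1]
gripper_width: 0.0238
grip_force: 60.0
```

drive_tool([
  [0,0,0,0,0,0,60],
  [0,0,0,0,0,0,93],
  [0,0,0,0,0,0,93],
  [0,0,0,0,0,0,93],
  [0,0,0,0,0,0,93],
  [0,0,0,0,0,0,93],
  [0,0,-0.3,0,0,0,93],
  [0,0,-0.6,0,0,0,93],
  [0,0,-0.6,0,0,0,93],
  [0,0,-0.6,0,0,0,93],
  [0,0,-0.6,0,0,0,93],
  [0,-0.6,0,0,0,0,93],
  [0,-0.8,0,0,0,0,93],
  [0,-0.8,0,0,0,0,93],
  [0,-0.8,0,0,0,0,93],
  [0,0,0,0,0,0,93],
])

```text
clock: 25.55
ee_pos: [0.4062, 0.3514, 0.2322]
orientation: [0.692, 0.722, 0.001, -0.0]
wrist_force: [-0.5, -0.7, 0.1]
gripper_width: 0.0929
grip_force: 0.0
```

```bash
python3 - <<'E'
from h import *
st()
im=grab_frame("top");cv2.imwrite("pics/top8.png",im)
a=cv2.resize(im[135:255,200:420],(770,420),interpolation=cv2.INTER_CUBIC)
cv2.imwrite("pics/c8.png",a)
E
```

```text
25.55 [0.4062 0.3514 0.2322] [[-0.043, 0.999, 0.001], [0.999, 0.043, 0.002], [0.002, 0.001, -1.0]] 0.09288313134534683 0.0 [-0.5 -0.7  0.1]
```

View pics/c8.png

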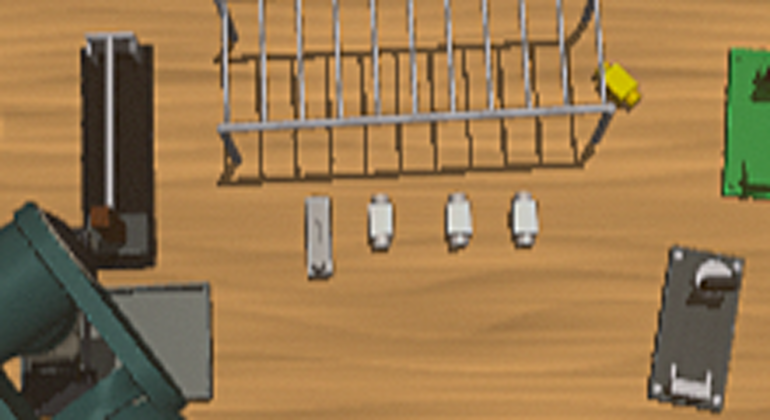

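The hook is back on the mat, with the head at crop (319,237) and sleeves at (380,222), (459,221) and (524,220), all clear of the rack. I'll measure them by mask.

```bash
python3 - <<'E'
from h import *
im=cv2.imread("pics/top8.png");c=calibration("top")
big=cv2.resize(im[185:220,280:360],None,fx=8,fy=8,interpolation=cv2.INTER_CUBIC).astype(int)
m=((big.max(2)-big.min(2)<45)&(big.max(2)>95)).astype(np.uint8)
for k in cv2.findContours(m,0,1)[0]:
    if cv2.contourArea(k)<1500: continue
    (cx,cy),wh,a=cv2.minAreaRect(k);bx=cv2.boxPoints(((cx,cy),wh,a))
    W=np.array([onz(c,(280+(p[0]+.5)/8-.5,185+(p[1]+.5)/8-.5),.028) for p in bx]);C=W.mean(0)
    e=W[1]-W[0] if np.linalg.norm(W[1]-W[0])>np.linalg.norm(W[2]-W[1]) else W[2]-W[1]
    f=np.arctan2(e[1],e[0]);f=(f+np.pi/2)%np.pi-np.pi/2
    print(np.round(C,4),"dims",np.round([np.linalg.norm(W[1]-W[0]),np.linalg.norm(W[2]-W[1])],3),"yaw",round(float(f),3))
go([.56,.11,.232],1.571)
E
```

```text
[0.5523 0.1104 0.028 ] dims [0.032 0.1  ] yaw 0.025
[0.5704 0.0351 0.028 ] dims [0.03  0.066] yaw -0.002
[ 0.5721 -0.0608  0.028 ] dims [0.03  0.066] yaw 0.062
[ 0.5725 -0.1426  0.028 ] dims [0.03  0.066] yaw -0.021
shift units [-4.955  2.833 -0.   ] yaw 0.0427 turn units z -15.283 tilt xy [-0.0015 -0.0021  1.    ]
```

drive_tool([
  [-0.7,0.35,0,0,0,0,93],
  [-0.7,0.35,0,0,0,0,93],
  [-0.7,0.35,0,0,0,0,93],
  [-0.7,0.35,0,0,0,0,93],
  [-0.7,0.35,0,0,0,0,93],
  [-0.7,0.35,0,0,0,0,93],
  [-0.7,0.35,0,0,0,0,93],
  [0,0.25,0,0,0,-1,93],
  [0,0,0,0,0,-1,93],
  [0,0,0,0,0,-1,93],
  [0,0,0,0,0,-1,93],
  [0,0,0,0,0,-1,93],
  [0,0,0,0,0,-1,93],
  [0,0,0,0,0,-1,93],
  [0,0,0,0,0,-1,93],
  [0,0,0,0,0,-1,93],
  [0,0,0,0,0,-1,93],
])

```text
clock: 27.3
ee_pos: [0.555, 0.1115, 0.2307]
orientation: [0.26, 0.966, -0.0, 0.0]
wrist_force: [0.0, 0.0, 1.2]
gripper_width: 0.093
grip_force: 0.0
```

drive_tool([
  [0,0,0,0,0,-1,93],
  [0,0,0,0,0,-1,93],
  [0,0,0,0,0,-1,93],
  [0,0,0,0,0,-1,93],
  [0,0,0,0,0,-1,93],
  [0,0,0,0,0,-0.5,93],
  [0,0,0,0,0,0,93],
  [0,0,0,0,0,0,93],
])

```text
clock: 28.1
ee_pos: [0.5547, 0.1117, 0.2305]
orientation: [-0.009, 1.0, -0.0, 0.0]
wrist_force: [0.2, -0.0, -0.0]
gripper_width: 0.0931
grip_force: 0.0
```

```bash
cat >> h.py <<'E'
def blobs(im,c,box,z,test,amin=60,f=4):
    x0,y0,x1,y1=box;big=cv2.resize(im[y0:y1,x0:x1],None,fx=f,fy=f,interpolation=cv2.INTER_CUBIC).astype(int)
    m=test(big).astype(np.uint8);out=[]
    for k in cv2.findContours(m,0,1)[0]:
        if cv2.contourArea(k)<amin*f*f: continue
        bx=cv2.boxPoints(cv2.minAreaRect(k));px=[(x0+(p[0]+.5)/f-.5,y0+(p[1]+.5)/f-.5) for p in bx]
        W=np.array([onz(c,p,z) for p in px]);L=[np.linalg.norm(W[1]-W[0]),np.linalg.norm(W[2]-W[1])]
        e=W[1]-W[0] if L[0]>L[1] else W[2]-W[1];a=(np.arctan2(e[1],e[0])+np.pi/2)%np.pi-np.pi/2
        print("px",np.round(np.mean(px,0),1),"W",np.round(W.mean(0),4),"dims",np.round(L,3),"yaw",round(float(a),3),"corners",np.round(W[:,:2],3).tolist())
gray=lambda b:(b.max(2)-b.min(2)<35)&(b.max(2)>80)
E
python3 - <<'E'
from h import *
st(); c=calibration("wrist"); im=grab_frame("wrist"); cv2.imwrite("pics/w9.png",im)
for n,p in (("headc",[.5525,.1104,.028]),("stub",[.517,.1095,.045]),("backend",[.60,.112,.028]),("s1",[.57,.035,.03])): print(n,np.round(proj(c,[p]),0))
E
```

```text
28.1 [0.5547 0.1117 0.2305] [[-1.0, -0.018, 0.0], [-0.018, 1.0, -0.0], [-0.0, -0.0, -1.0]] 0.09314873538624396 0.0 [ 0.2 -0.  -0. ]
headc [[316. 175.]]
stub [[316. 147.]]
backend [[317. 213.]]
s1 [[254. 189.]]
```

View pics/w9.png

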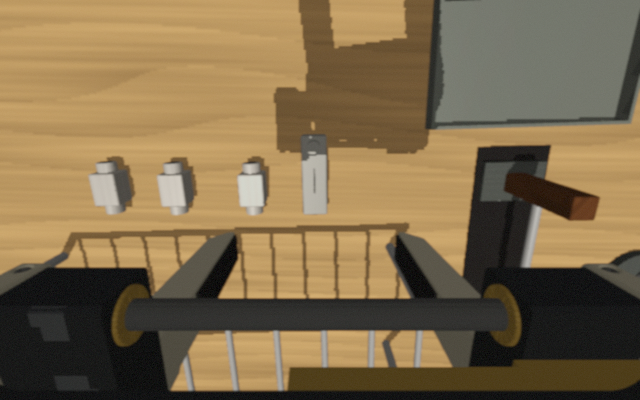

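The wrist view shows the head at columns 302–328, rows 135–214, with stub at (314,146), which agrees with the estimate to about 2 mm. I'll descend with a reduced opening to clear sleeve 1 and grasp.

drive_tool([
  [0.05,-0.05,0.6,0,0,0,54],
  [0,0,0.6,0,0,0,54],
  [0,0,0.6,0,0,0,54],
  [0,0,0.6,0,0,0,54],
  [0,0,0.5,0,0,0,54],
  [0,0,0.5,0,0,0,54],
  [0,0,0.4,0,0,0,54],
  [0,0,0.3,0,0,0,54],
  [0,0,0.19,0,0,0,54],
  [0,0,0,0,0,0,15],
  [0,0,0,0,0,0,15],
  [0,0,0,0,0,0,15],
  [0,0,0,0,0,0,15],
  [0,0,0,0,0,0,15],
  [0,0,0,0,0,0,15],
], squeeze=50)

```text
clock: 29.65
ee_pos: [0.5522, 0.1095, 0.0166]
orientation: [-0.01, 1.0, 0.0, 0.001]
wrist_force: [-0.9, -1.0, 6.6]
gripper_width: 0.0296
grip_force: 49.9
```

drive_tool([
  [0,0,-0.3,0,0,0,15],
  [0,0,-0.6,0,0,0,15],
  [0,0,-0.7,0,0,0,15],
  [0,0,-0.7,0,0,0,15],
  [0,0,-0.6,0,0,0,15],
  [0,0,-0.4,0,0,0,15],
  [0.2,-0.4,0,0,0,0,15],
  [0.2,-0.7,0,0,0,0,15],
  [0.3,-0.7,0,0,0,0,15],
  [0.3,-0.7,0,0,0,0,15],
  [0.3,-0.7,0,0,0,0,15],
  [0.2,-0.7,0,0,0,0,15],
  [0.2,-0.7,0,0,0,0,15],
  [0.1,-0.6,0,0,0,0,15],
  [0,-0.3,0,0,0,1,15],
  [0,0,0,0,0,1,15],
  [0,0,0,0,0,0,15],
  [0,0,0,0,0,0,15],
])

```text
clock: 31.45
ee_pos: [0.4671, -0.1671, 0.1811]
orientation: [0.088, 0.996, 0.0, 0.0]
wrist_force: [0.0, 0.1, -3.8]
gripper_width: 0.0297
grip_force: 49.9
```

```bash
python3 - <<'E'
from h import *
st(); c=calibration("wrist"); np.savez("w10.npz",mtx=c["mtx"],rvec=c["rvec"],tvec=c["tvec"]); im=grab_frame("wrist"); cv2.imwrite("pics/w10.png",im)
o=np.array([.419,-.3457]);u=np.array([np.cos(-.185),np.sin(-.185)]);v=np.array([-u[1],u[0]])
for n,x,y,z in (("stopface",-.048,0,.038),("pivot",.069,-.01,.082),("c1",.117,.045,.012),("c2",.117,-.045,.012),("c3",-.073,-.045,.012),("c4",-.073,.045,.012)): print(n,np.round(proj(c,[[*(o+x*u+y*v),z]]),0))
E
```

```text
31.45 [ 0.4671 -0.1671  0.1811] [[-0.984, 0.176, 0.0], [0.176, 0.984, 0.0], [-0.0, 0.0, -1.0]] 0.02967648741511033 49.90480184555054 [ 0.   0.1 -3.8]
stopface [[124. 124.]]
pivot [[106. 257.]]
c1 [[199. 267.]]
c2 [[123. 266.]]
c3 [[91. 97.]]
c4 [[180.  98.]]
```

View pics/w10.png

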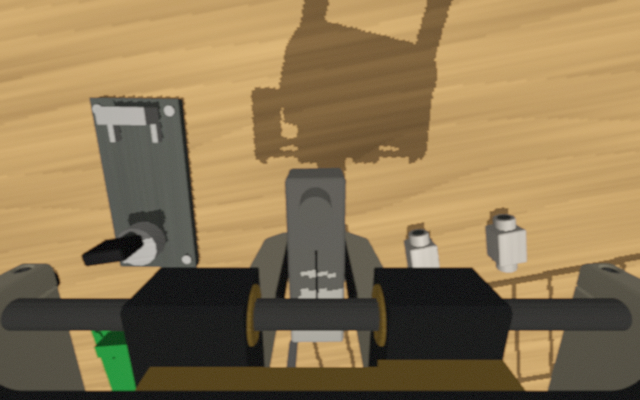

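The wrist view shows the clamp with plate corners (91,98), (183,97), (197,266) and (120,265), within 3 px of prediction, stop at (120,115), and cam bar around (115,250). The head is held with its front top edge near row 178. I'll compute the placing.

```bash
python3 - <<'E'
from h import *
c=np.load("w10.npz");im=cv2.imread("pics/w10.png")
P=np.array([onz(c,p,.012)[:2] for p in [(197.5,266),(120,265.5),(91,98),(183,97)]])
M=np.array([[.117,.045],[.117,-.045],[-.073,-.045],[-.073,.045]])
a=P-P.mean(0);b=M-M.mean(0);H=b.T@a;yaw=np.arctan2(H[0,1]-H[1,0],H[0,0]+H[1,1])
Rm=np.array([[np.cos(yaw),-np.sin(yaw)],[np.sin(yaw),np.cos(yaw)]]);o=P.mean(0)-Rm@M.mean(0)
print("clamp",o,yaw,"res",np.round(P-(M@Rm.T+o),4).tolist())
# stop face top edge and bar ; refine check
print("stop face back/front edges", [np.round(Rm.T@(onz(c,p,.038)[:2]-o),4) for p in [(96,108),(157,105),(100,124),(158,124)]])
s=sense();T=np.array(s["ee_pos"]);Q=R.from_quat(s["orientation"]).as_matrix()
g=im[160:300,312].astype(int).mean(1);print("col312",[(160+i,int(g[i])) for i in range(0,60,2)])
for n,p,z in (("front top edge",(316,178),.1925),("front bottom",(316,170),.1645)): print(n,np.round(Q.T@(onz(c,p,z)-T),4))
E
```

```text
clamp [ 0.41827493 -0.34586402] -0.20017650557474553 res [[-0.0011, 0.0005], [0.0, -0.0014], [0.0017, -0.0013], [-0.0007, 0.0022]]
stop face back/front edges [array([-0.0618, -0.0247]), array([-0.0658,  0.0328]), array([-0.0472, -0.0235]), array([-0.0485,  0.0316])]
col312 [(160, 81), (162, 98), (164, 143), (166, 145), (168, 106), (170, 72), (172, 74), (174, 73), (176, 74), (178, 87), (180, 93), (182, 95), (184, 95), (186, 91), (188, 76), (190, 75), (192, 72), (194, 70), (196, 79), (198, 96), (200, 93), (202, 96), (204, 94), (206, 94), (208, 94), (210, 93), (212, 96), (214, 96), (216, 95), (218, 94)]
front top edge [ 0.046  -0.0017 -0.0115]
front bottom [ 0.0445 -0.0018  0.0165]
```

drive_tool([
  [0.05,-0.5,0,0,0,0,15],
  [0.05,-0.7,0,0,0,0,15],
  [0.05,-0.7,0,0,0,0,15],
  [0.05,-0.7,0,0,0,0,15],
  [0.05,-0.6,0,0,0,0,15],
  [0.04,-0.49,0,0,0,0.23,15],
  [0,0,0.3,0,0,0,15],
  [0,0,0.5,0,0,0,15],
  [0,0,0.4,0,0,0,15],
  [0,0,0.2,0,0,0,15],
  [0,0,0,0,0,0,15],
  [0,0,0,0,0,0,15],
])

```text
clock: 32.7
ee_pos: [0.4204, -0.346, 0.1114]
orientation: [0.101, 0.995, -0.0, 0.0]
wrist_force: [-0.8, -0.4, -3.3]
gripper_width: 0.0295
grip_force: 49.9
```

```bash
python3 - <<'E'
from h import *
st();go([.4203,-.3463,.0295],1.371)
c=calibration("wrist"); im=grab_frame("wrist"); cv2.imwrite("pics/w11.png",im)
o=np.array([.4183,-.3459]);u=np.array([np.cos(-.2),np.sin(-.2)]);v=np.array([-u[1],u[0]])
for n,x,y,z in (("stopface",-.048,-.023,.038),("stopface",-.048,.023,.038),("c3",-.073,-.045,.012),("c4",-.073,.045,.012),("head front top edge",-.043,0,sense()["ee_pos"][2]+.0115)): print(n,np.round(proj(c,[[*(o+x*u+y*v),z]]),0))
cv2.imwrite("pics/w11c.png",cv2.resize(im[60:330,180:460],(622,600),interpolation=cv2.INTER_CUBIC))
E
```

```text
32.7 [ 0.4204 -0.346   0.1114] [[-0.98, 0.2, 0.0], [0.2, 0.98, -0.0], [-0.001, -0.0, -1.0]] 0.029468435455404538 49.90455150604248 [-0.8 -0.4 -3.3]
shift units [ 1.000e-03 -6.000e-03  1.638e+00] yaw 1.3692 turn units z -0.018 tilt xy [5.e-04 3.e-04 1.e+00]
stopface [[287. 148.]]
stopface [[349. 148.]]
c3 [[262. 113.]]
c4 [[374. 112.]]
head front top edge [[318. 180.]]
```

View pics/w11c.png

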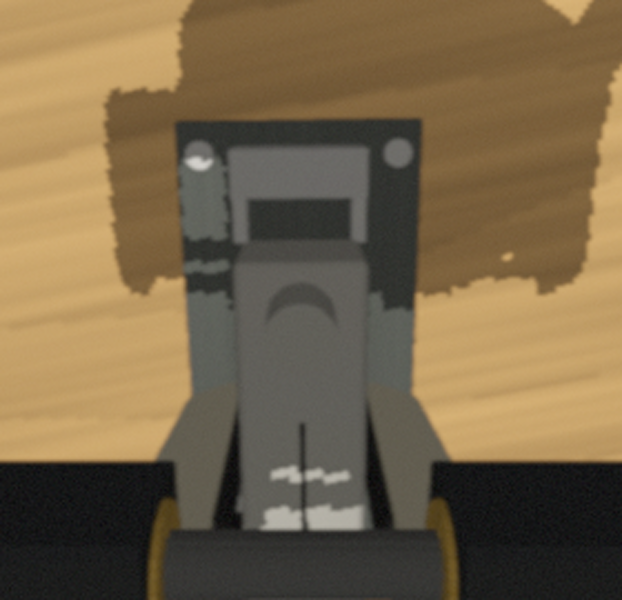

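The crop shows the head (235–367 wide) lined up with the stop block (228–370), with its front edge clear of the stop face. It needs a 1 mm trim left and away, then down and release.

drive_tool([
  [-0.02,-0.02,0.3,0,0,0,15],
  [0,0,0.4,0,0,0,15],
  [0,0,0.4,0,0,0,15],
  [0,0,0.3,0,0,0,15],
  [0,0,0.15,0,0,0,15],
  [0,0,0.06,0,0,0,15],
  [0,0,0.02,0,0,0,15],
  [0,0,0,0,0,0,15],
  [0,0,0,0,0,0,15],
])

```text
clock: 33.65
ee_pos: [0.4211, -0.3476, 0.0299]
orientation: [0.101, 0.995, -0.0, 0.0]
wrist_force: [-0.2, -1.0, -3.4]
gripper_width: 0.0297
grip_force: 49.9
```

drive_tool([
  [0,0,0.02,0,0,0,15],
  [0,0,0.02,0,0,0,15],
  [0,0,0,0,0,0,15],
  [0,0,0,0,0,0,15],
])

```text
clock: 34.05
ee_pos: [0.4211, -0.3476, 0.0286]
orientation: [0.101, 0.995, -0.0, 0.0]
wrist_force: [-4.6, 5.3, 11.4]
gripper_width: 0.0295
grip_force: 49.9
```

drive_tool([
  [0,0,0,0,0,0,50],
  [0,0,0,0,0,0,50],
  [0,0,0,0,0,0,50],
  [0,0,0,0,0,0,50],
  [0,0,0,0,0,0,50],
  [0,0,-0.2,0,0,0,50],
  [0,0,-0.4,0,0,0,50],
  [0,0,-0.7,0,0,0,50],
  [0,0,-0.7,0,0,0,50],
  [0,0,-0.7,0,0,0,50],
  [0,0,-0.7,0,0,0,50],
  [0,0,0,0,0,0,50],
])

```text
clock: 35.25
ee_pos: [0.4218, -0.3483, 0.2032]
orientation: [0.101, 0.995, -0.002, 0.003]
wrist_force: [0.2, -0.6, -0.5]
gripper_width: 0.0501
grip_force: 0.0
```

```bash
python3 - <<'E'
from h import *
st(); c=calibration("wrist"); np.savez("w12.npz",mtx=c["mtx"],rvec=c["rvec"],tvec=c["tvec"]); im=grab_frame("wrist"); cv2.imwrite("pics/w12.png",im)
o=np.array([.4183,-.3459]);u=np.array([np.cos(-.2),np.sin(-.2)]);v=np.array([-u[1],u[0]])
for n,x,y,z in (("pivot top",.069,-.01,.082),("bar end+",.069,.010,.082),("bar end-",.069,-.03,.082)): print(n,np.round(proj(c,[[*(o+x*u+y*v),z]]),0))
cv2.imwrite("pics/w12c.png",cv2.resize(im[80:290,180:460],(800,600),interpolation=cv2.INTER_CUBIC))
E
```

```text
35.25 [ 0.4218 -0.3483  0.2032] [[-0.979, 0.201, 0.005], [0.201, 0.98, -0.005], [-0.006, -0.004, -1.0]] 0.050126267152233416 0.0 [ 0.2 -0.6 -0.5]
pivot top [[310. 257.]]
bar end+ [[330. 257.]]
bar end- [[290. 257.]]
```

View pics/w12c.png

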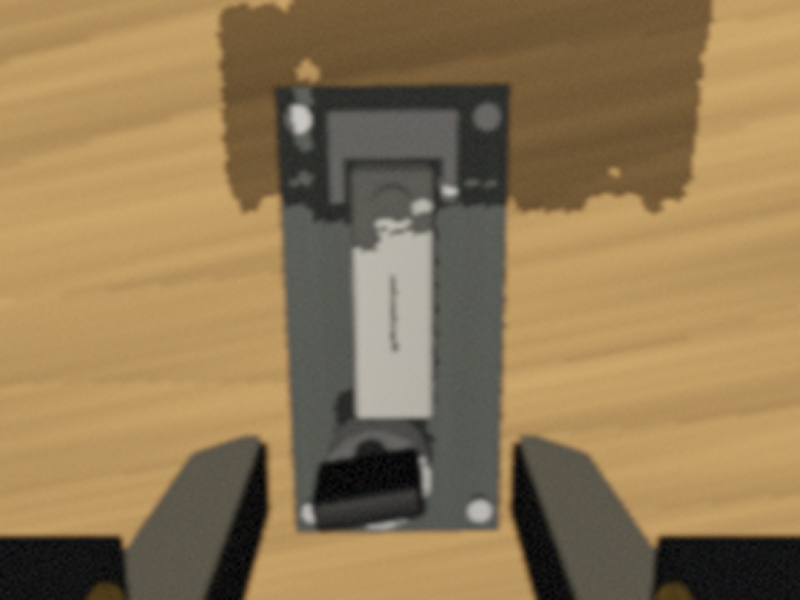

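The crop shows the head seated between the cheeks near the stop (348–433 wide vs stop centre 393). The bar's top-face centre is at frame (309.5,256.8), matching the predicted pivot (310,257), and the cam is open at about 0.1 rad. That was picture 15, one more than the limit of 14, so from here on I'll measure by masks only. Next is the cam.

```bash
python3 - <<'E'
from h import *
go([.4837,-.3702,.2032],-.085)
E
```

```text
shift units [-1.311 -0.186 -0.053] yaw 1.368 turn units z 14.53 tilt xy [0.0039 0.0023 1.    ]
```

drive_tool([
  [-0.4,-0.06,0,0,0,1,50],
  [0,0,0,0,0,1,50],
  [0,0,0,0,0,1,50],
  [0,0,0,0,0,1,50],
  [0,0,0,0,0,1,50],
  [0,0,0,0,0,1,50],
  [0,0,0,0,0,1,50],
  [0,0,0,0,0,1,50],
  [0,0,0,0,0,1,50],
  [0,0,0,0,0,1,50],
  [0,0,0,0,0,1,50],
  [0,0,0,0,0,1,50],
  [0,0,0,0,0,1,50],
  [0,0,0,0,0,1,50],
  [0,0,0,0,0,0.5,50],
  [0,0,0,0,0,0,50],
])

```text
clock: 36.9
ee_pos: [0.4395, -0.3541, 0.1962]
orientation: [0.736, 0.677, -0.0, -0.001]
wrist_force: [-0.1, 1.3, -0.9]
gripper_width: 0.05
grip_force: 0.0
```

```bash
python3 - <<'E'
from h import *
st();go([.4837,-.3702,.060],-.085)
E
```

```text
36.9 [ 0.4395 -0.3541  0.1962] [[0.083, 0.997, -0.001], [0.997, -0.083, 0.001], [0.001, -0.001, -1.0]] 0.05001038531633516 0.0 [-0.1  1.3 -0.9]
shift units [-0.251  0.912  2.722] yaw -0.0828 turn units z 0.022 tilt xy [-9.0e-04  1.2e-03  1.0e+00]
```

drive_tool([
  [-0.12,0.45,0,0,0,0,50],
  [-0.13,0.46,0,0,0,0,50],
  [0,0,0.5,0,0,0,50],
  [0,0,0.6,0,0,0,50],
  [0,0,0.6,0,0,0,50],
  [0,0,0.5,0,0,0,50],
  [0,0,0.3,0,0,0,50],
  [0,0,0.22,0,0,0,50],
  [0,0,0,0,0,0,30],
  [0,0,0,0,0,0,5],
  [0,0,0,0,0,0,5],
  [0,0,0,0,0,0,5],
  [0,0,0,0,0,0,5],
  [0,0,0,0,0,0,5],
  [0,0,0,0,0,0,5],
], squeeze=35)

```text
clock: 38.4
ee_pos: [0.4845, -0.3707, 0.0618]
orientation: [0.735, 0.678, 0.0, 0.001]
wrist_force: [2.4, 0.4, 4.7]
gripper_width: 0.0138
grip_force: 34.4
```

drive_tool([
  [0,0,0,0,0,-0.6,5],
  [0,0,0,0,0,-1,5],
  [0,0,0,0,0,-1,5],
  [0,0,0,0,0,-1,5],
  [0,0,0,0,0,-1,5],
  [0,0,0,0,0,-1,5],
])

```text
clock: 39.0
ee_pos: [0.4852, -0.3708, 0.0618]
orientation: [0.518, 0.855, 0.0, 0.001]
wrist_force: [10.6, -0.6, 2.3]
gripper_width: 0.0135
grip_force: 34.9
```

```bash
python3 - <<'E'
from h import *
st();go([.4837,-.3702,.060],-.085);print(np.round(sense()["moment"],2))
E
```

```text
39.0 [ 0.4852 -0.3708  0.0618] [[-0.464, 0.886, 0.003], [0.886, 0.464, -0.001], [-0.002, 0.002, -1.0]] 0.013497853524387511 34.88927721977234 [10.6 -0.6  2.3]
shift units [ 0.024 -0.021  0.036] yaw 0.482 turn units z 5.67 tilt xy [ 0.0021 -0.002   1.    ]
[-0.17 -1.71 -0.21]
```

drive_tool([
  [-0.01,0.02,0,0,0,-1,5],
  [0,0,0,0,0,-1,5],
  [0,0,0,0,0,-1,5],
  [0,0,0,0,0,-1,5],
  [0,0,0,0,0,-1,5],
  [0,0,0,0,0,-1,5],
  [0,0,0,0,0,-1,5],
  [0,0,0,0,0,0,5],
])

```text
clock: 39.8
ee_pos: [0.4859, -0.3701, 0.0618]
orientation: [0.193, 0.981, 0.0, 0.001]
wrist_force: [3.6, 4.8, 6.4]
gripper_width: 0.0137
grip_force: 34.8
```

```bash
python3 - <<'E'
from h import *
st();go([.4837,-.3702,.060],-.085);print(np.round(sense()["moment"],2))
E
```

```text
39.8 [ 0.4859 -0.3701  0.0618] [[-0.925, 0.379, 0.001], [0.379, 0.925, 0.001], [-0.001, 0.001, -1.0]] 0.013684909628731165 34.80072855949402 [3.6 4.8 6.4]
shift units [ 0.04  -0.019  0.036] yaw 1.182 turn units z 12.67 tilt xy [ 0.0011 -0.0011  1.    ]
[ 0.96 -0.77  0.09]
```

drive_tool([
  [0,0,0,0,0,-0.5,5],
  [0,0,0,0,0,-0.5,5],
  [0,0,0,0,0,-0.5,5],
  [0,0,0,0,0,0,5],
])

```text
clock: 40.2
ee_pos: [0.4861, -0.37, 0.0618]
orientation: [0.12, 0.993, 0.0, 0.001]
wrist_force: [7.4, 5.3, 4.4]
gripper_width: 0.0141
grip_force: 36.7
```

```bash
python3 - <<'E'
from h import *
st();go([.4837,-.3702,.060],-.085);print(np.round(sense()["moment"],2))
E
```

```text
40.2 [ 0.4861 -0.37    0.0618] [[-0.971, 0.239, 0.002], [0.239, 0.971, 0.001], [-0.002, 0.001, -1.0]] 0.014063875453419349 36.676851633237675 [7.4 5.3 4.4]
shift units [ 0.046 -0.015  0.035] yaw 1.3293 turn units z 14.143 tilt xy [ 0.0019 -0.0012  1.    ]
[ 0.99 -1.14 -0.79]
```

drive_tool([
  [0,0,0,0,0,-0.5,5],
  [0,0,0,0,0,-0.5,5],
  [0,0,0,0,0,-0.5,5],
  [0,0,0,0,0,0,5],
])

```text
clock: 40.6
ee_pos: [0.4861, -0.37, 0.0617]
orientation: [0.046, 0.999, 0.0, 0.001]
wrist_force: [6.7, 6.2, 5.2]
gripper_width: 0.0162
grip_force: 40.3
```

```bash
python3 - <<'E'
from h import *
st();go([.4837,-.3702,.060],-.085);print(np.round(sense()["moment"],2))
E
```

```text
40.6 [ 0.4861 -0.37    0.0617] [[-0.996, 0.091, 0.002], [0.092, 0.996, 0.001], [-0.002, 0.001, -1.0]] 0.01618648832216777 40.30381428077817 [6.7 6.2 5.2]
shift units [ 0.047 -0.009  0.035] yaw 1.4792 turn units z 15.642 tilt xy [ 0.0019 -0.0011  1.    ]
[ 1.05 -1.07 -0.97]
```

drive_tool([
  [0,0,0,0,0,0,5],
  [0,0,0,0,0,0,5],
  [0,0,0,0,0,-0.3,5],
  [0,0,0,0,0,0,5],
  [0,0,0,0,0,0,5],
], squeeze=60)

```text
clock: 41.1
ee_pos: [0.4861, -0.37, 0.0617]
orientation: [0.032, 0.999, 0.001, 0.001]
wrist_force: [8.3, 6.8, 4.5]
gripper_width: 0.0159
grip_force: 67.8
```

```bash
python3 - <<'E'
from h import *
st();print(np.round(sense()["moment"],2))
E
```

```text
41.1 [ 0.4861 -0.37    0.0617] [[-0.998, 0.064, 0.002], [0.064, 0.998, 0.001], [-0.002, 0.001, -1.0]] 0.015926108703942992 67.77315370738506 [8.3 6.8 4.5]
[ 1.11 -1.21 -1.44]
```

drive_tool([
  [0,0,0,0,0,0,45],
  [0,0,0,0,0,0,45],
  [0,0,0,0,0,0,45],
  [0,0,0,0,0,0,45],
  [0,0,0,0,0,0,45],
  [0,0,-0.2,0,0,0,45],
  [0,0,-0.4,0,0,0,45],
  [0,0,-0.7,0,0,0,45],
  [0,0,-0.7,0,0,0,45],
  [0,0,-0.7,0,0,0,45],
  [0,0,-0.4,0,0,0,45],
  [0,0,0,0,0,0,45],
])

```text
clock: 42.3
ee_pos: [0.4859, -0.3711, 0.2205]
orientation: [0.031, 1.0, -0.002, 0.002]
wrist_force: [-0.3, -0.4, -0.5]
gripper_width: 0.0448
grip_force: 0.0
```

```bash
python3 - <<'E'
from h import *
st()
# bar angle by mask in wrist; parts by mask in top
c=calibration("wrist"); im=grab_frame("wrist"); cv2.imwrite("pics/w13.png",im)
o=np.array([.4181,-.3469]);u=np.array([np.cos(-.2),np.sin(-.2)]);v=np.array([-u[1],u[0]])
p=proj(c,[[*(o+.069*u-.01*v),.082]])[0].astype(int);print("pivot px",p)
blobs(im,c,(p[0]-45,p[1]-60,p[0]+45,p[1]+30),.082,lambda b:b.max(2)<28,40)
t=grab_frame("top");cv2.imwrite("pics/t13.png",t);blobs(t,calibration("top"),(270,180,375,225),.028,lambda b:(b.max(2)-b.min(2)<45)&(b.max(2)>95),25,8)
go([.572,-.142,.14],1.55)
E
```

```text
42.3 [ 0.4859 -0.3711  0.2205] [[-0.998, 0.063, 0.004], [0.063, 0.998, -0.003], [-0.004, -0.003, -1.0]] 0.04483866522749619 0.0 [-0.3 -0.4 -0.5]
pivot px [318 188]
px [321.  173.9] W [ 0.4697 -0.3674  0.082 ] dims [0.018 0.011] yaw -0.284 corners [[0.477, -0.375], [0.459, -0.37], [0.463, -0.359], [0.48, -0.364]]
px [352.8 202.8] W [ 0.548  -0.1552  0.028 ] dims [0.032 0.068] yaw 0.032 corners [[0.581, -0.138], [0.583, -0.17], [0.515, -0.172], [0.513, -0.14]]
px [308.2 197.9] W [0.5704 0.0351 0.028 ] dims [0.03  0.066] yaw -0.002 corners [[0.604, 0.05], [0.603, 0.02], [0.537, 0.02], [0.537, 0.05]]
px [330.6 197.4] W [ 0.5721 -0.0608  0.028 ] dims [0.03  0.066] yaw 0.063 corners [[0.604, -0.044], [0.606, -0.074], [0.54, -0.078], [0.538, -0.048]]
shift units [-1.446  4.67   1.525] yaw 1.508 turn units z -0.42 tilt xy [4.e-04 3.e-04 1.e+00]
```

Sleeve 3 has been knocked to (0.548, -0.155); the others are unchanged. I'll fetch it.

drive_tool([
  [-0.16,0.7,0,0,0,0,60],
  [-0.16,0.75,0,0,0,0,60],
  [-0.16,0.75,0,0,0,0,60],
  [-0.16,0.75,0,0,0,0,60],
  [-0.16,0.75,0,0,0,0,60],
  [-0.17,0.7,0,0,0,0,60],
  [0,0,0.5,0,0,-0.9,60],
  [0,0,0.7,0,0,0,60],
  [0,0,0.7,0,0,0,60],
  [0,0,0.7,0,0,0,60],
  [0,0,0.6,0,0,0,60],
  [0,0,0,0,0,0,60],
])

```text
clock: 43.6
ee_pos: [0.5446, -0.1531, 0.0508]
orientation: [-0.014, 1.0, 0.001, -0.004]
wrist_force: [0.5, -0.4, -0.1]
gripper_width: 0.0602
grip_force: 0.0
```

```bash
python3 - <<'E'
from h import *
st(); c=calibration("wrist"); im=grab_frame("wrist"); cv2.imwrite("pics/w14.png",im)
blobs(im,c,(240,100,400,270),.028,lambda b:(b.max(2)-b.min(2)<40)&(b.max(2)>110),150)
go([.548,-.155,.0165],1.60)
E
```

```text
43.6 [ 0.5446 -0.1531  0.0508] [[-1.0, -0.027, -0.008], [-0.027, 1.0, 0.003], [0.008, 0.003, -1.0]] 0.06023292071833938 0.0 [ 0.5 -0.4 -0.1]
px [308.7 238.8] W [ 0.5458 -0.1593  0.028 ] dims [0.03  0.043] yaw 0.062 corners [[0.525, -0.175], [0.524, -0.145], [0.566, -0.143], [0.568, -0.174]]
px [308.9 205. ] W [ 0.5229 -0.1596  0.028 ] dims [0.017 0.013] yaw -1.513 corners [[0.517, -0.169], [0.516, -0.151], [0.529, -0.151], [0.53, -0.168]]
shift units [-0.044 -0.032  0.747] yaw 1.598 turn units z -0.02 tilt xy [-0.0045 -0.0016  1.    ]
```

drive_tool([
  [-0.03,-0.09,0.3,0,0,0,60],
  [0,0,0.3,0,0,0,60],
  [0,0,0.1,0,0,0,60],
  [0,0,0,0,0,0,20],
  [0,0,0,0,0,0,20],
  [0,0,0,0,0,0,20],
  [0,0,0,0,0,0,20],
  [0,0,0,0,0,0,20],
  [0,0,0,0,0,0,20],
  [0,0,-0.3,0,0,0,20],
  [0,0,-0.6,0,0,0,20],
  [0,0,-0.6,0,0,0,20],
  [0,0,-0.6,0,0,0,20],
  [0,0,0,0,0,0,20],
], squeeze=40)

```text
clock: 45.05
ee_pos: [0.5505, -0.159, 0.1316]
orientation: [-0.014, 1.0, -0.001, 0.003]
wrist_force: [0.5, -0.8, -0.8]
gripper_width: 0.0298
grip_force: 40.0
```

```bash
python3 - <<'E'
from h import *
st();go([.428,.295,.12],1.60)
E
```

```text
45.05 [ 0.5505 -0.159   0.1316] [[-1.0, -0.027, 0.006], [-0.027, 1.0, -0.002], [-0.006, -0.002, -1.0]] 0.02981910004151431 39.99839723110199 [ 0.5 -0.8 -0.8]
shift units [2.204 9.144 0.197] yaw 1.598 turn units z -0.02 tilt xy [0.006  0.0023 1.    ]
```

drive_tool([
  [0.1,0.4,0,0,0,0,20],
  [0.17,0.7,0,0,0,0,20],
  [0.18,0.75,0,0,0,0,20],
  [0.18,0.75,0,0,0,0,20],
  [0.18,0.75,0,0,0,0,20],
  [0.18,0.75,0,0,0,0,20],
  [0.18,0.75,0,0,0,0,20],
  [0.18,0.75,0,0,0,0,20],
  [0.18,0.75,0,0,0,0,20],
  [0.18,0.75,0,0,0,0,20],
  [0.18,0.7,0,0,0,0,20],
  [0.18,0.6,0,0,0,0,20],
  [0.13,0.35,0,0,0,0,20],
  [0,0,0.4,0,0,0,20],
  [0,0,0.6,0,0,0,20],
  [0,0,0.5,0,0,0,20],
  [0,0,0,0,0,0,20],
])

```text
clock: 46.75
ee_pos: [0.4254, 0.2749, 0.0479]
orientation: [-0.014, 1.0, -0.001, -0.002]
wrist_force: [-0.7, -0.9, -2.0]
gripper_width: 0.0296
grip_force: 40.0
```

```bash
python3 - <<'E'
from h import *
st();go([.428,.291,.0225],1.60)
E
```

```text
46.75 [0.4254 0.2749 0.0479] [[-1.0, -0.027, -0.005], [-0.027, 1.0, -0.003], [0.005, -0.003, -1.0]] 0.029590300102981207 39.99842584133148 [-0.7 -0.9 -2. ]
shift units [-0.063  0.321  0.508] yaw 1.5981 turn units z -0.019 tilt xy [-0.0047  0.0027  1.    ]
```

drive_tool([
  [0,0.3,0,0,0,0,20],
  [0,0,0.25,0,0,0,20],
  [0,0,0.18,0,0,0,20],
  [0,0,0.07,0,0,0,20],
  [0,0,0,0,0,0,42],
  [0,0,0,0,0,0,42],
  [0,0,0,0,0,0,42],
  [0,0,0,0,0,0,42],
  [0,0,-0.3,0,0,0,42],
  [0,0,-0.6,0,0,0,42],
  [0,0,-0.7,0,0,0,42],
  [0,0,0,0,0,0,42],
])

```text
clock: 47.95
ee_pos: [0.4285, 0.2919, 0.1122]
orientation: [-0.014, 1.0, 0.002, 0.003]
wrist_force: [1.1, -0.6, -1.1]
gripper_width: 0.0424
grip_force: 0.0
```

```bash
python3 - <<'E'
from h import *
st()
t=grab_frame("top");cv2.imwrite("pics/t15.png",t);blobs(t,calibration("top"),(270,180,375,225),.028,lambda b:(b.max(2)-b.min(2)<45)&(b.max(2)>95),25,8)
go([.572,-.062,.1],1.62)
E
```

```text
47.95 [0.4285 0.2919 0.1122] [[-1.0, -0.027, 0.006], [-0.027, 1.0, 0.004], [-0.006, 0.004, -1.0]] 0.04236650679416927 0.0 [ 1.1 -0.6 -1.1]
px [308.2 197.9] W [0.5704 0.0351 0.028 ] dims [0.03  0.066] yaw -0.002 corners [[0.604, 0.05], [0.603, 0.02], [0.537, 0.02], [0.537, 0.05]]
px [330.6 197.4] W [ 0.5722 -0.0609  0.028 ] dims [0.03  0.066] yaw 0.063 corners [[0.604, -0.044], [0.606, -0.074], [0.54, -0.078], [0.538, -0.048]]
shift units [-2.69  -7.147  0.185] yaw 1.5979 turn units z -0.221 tilt xy [ 0.0042 -0.0024  1.    ]
```

drive_tool([
  [-0.2,-0.5,0,0,0,-0.25,60],
  [-0.25,-0.7,0,0,0,0,60],
  [-0.25,-0.7,0,0,0,0,60],
  [-0.25,-0.7,0,0,0,0,60],
  [-0.25,-0.7,0,0,0,0,60],
  [-0.25,-0.7,0,0,0,0,60],
  [-0.25,-0.7,0,0,0,0,60],
  [-0.25,-0.7,0,0,0,0,60],
  [-0.25,-0.7,0,0,0,0,60],
  [-0.25,-0.6,0,0,0,0,60],
  [-0.2,-0.4,0,0,0,0,60],
  [0,0,0.4,0,0,0,60],
  [0,0,0.5,0,0,0,60],
  [0,0,0.3,0,0,0,60],
  [0,0,0,0,0,0,60],
])

```text
clock: 49.5
ee_pos: [0.5756, -0.0568, 0.0437]
orientation: [-0.026, 1.0, 0.0, -0.002]
wrist_force: [0.2, -0.5, -0.5]
gripper_width: 0.06
grip_force: 0.0
```

```bash
python3 - <<'E'
from h import *
st(); c=calibration("wrist"); im=grab_frame("wrist"); cv2.imwrite("pics/w16.png",im)
blobs(im,c,(240,100,400,270),.028,lambda b:(b.max(2)-b.min(2)<40)&(b.max(2)>110),150)
go([.571,-.062,.0165],1.62)
E
```

```text
49.5 [ 0.5756 -0.0568  0.0437] [[-0.999, -0.052, -0.004], [-0.052, 0.999, 0.001], [0.004, 0.001, -1.0]] 0.06003571573468207 0.0 [ 0.2 -0.5 -0.5]
px [306.8 235.4] W [ 0.5719 -0.0642  0.028 ] dims [0.044 0.03 ] yaw 0.02 corners [[0.595, -0.079], [0.55, -0.08], [0.549, -0.05], [0.593, -0.047]]
px [307.4 197.1] W [ 0.5471 -0.0649  0.028 ] dims [0.018 0.013] yaw -1.509 corners [[0.541, -0.074], [0.54, -0.056], [0.553, -0.056], [0.554, -0.074]]
shift units [ 0.113 -0.098  0.578] yaw 1.6232 turn units z 0.032 tilt xy [-2.e-03 -4.e-04  1.e+00]
```

Sleeve 2 is at about (0.571, -0.063). I'll grasp it and carry it to the tray.

drive_tool([
  [0.09,-0.11,0.2,0,0,0,60],
  [0,0,0.3,0,0,0,60],
  [0,0,0.05,0,0,0,60],
  [0,0,0,0,0,0,20],
  [0,0,0,0,0,0,20],
  [0,0,0,0,0,0,20],
  [0,0,0,0,0,0,20],
  [0,0,0,0,0,0,20],
  [0,0,0,0,0,0,20],
  [0,0,-0.3,0,0,0,20],
  [0,0,-0.6,0,0,0,20],
  [0,0,-0.6,0,0,0,20],
  [0,0,-0.6,0,0,0,20],
  [0,0,0,0,0,0.3,20],
])

```text
clock: 50.95
ee_pos: [0.5744, -0.063, 0.1293]
orientation: [-0.011, 1.0, -0.001, 0.003]
wrist_force: [1.1, 0.7, -1.8]
gripper_width: 0.0298
grip_force: 40.0
```

```bash
python3 - <<'E'
from h import *
st();go([.428,.356,.12],1.60)
E
```

```text
50.95 [ 0.5744 -0.063   0.1293] [[-1.0, -0.022, 0.006], [-0.022, 1.0, -0.001], [-0.006, -0.001, -1.0]] 0.02981219260027941 39.9564403295517 [ 1.1  0.7 -1.8]
shift units [2.742 8.442 0.159] yaw 1.5929 turn units z -0.071 tilt xy [0.0063 0.0012 1.    ]
```

drive_tool([
  [0.3,0.4,0,0,0,0,20],
  [0.35,0.7,0,0,0,0,20],
  [0.35,0.7,0,0,0,0,20],
  [0.35,0.7,0,0,0,0,20],
  [0.35,0.7,0,0,0,0,20],
  [0.35,0.7,0,0,0,0,20],
  [0.3,0.7,0,0,0,0,20],
  [0.2,0.7,0,0,0,0,20],
  [0.1,0.7,0,0,0,0,20],
  [0.05,0.7,0,0,0,0,20],
  [0,0.7,0,0,0,0,20],
  [0,0.6,0,0,0,0,20],
  [0,0.4,0,0,0,0,20],
  [0,0,0.4,0,0,0,20],
  [0,0,0.6,0,0,0,20],
  [0,0,0.5,0,0,0,20],
  [0,0,0,0,0,0,20],
])

```text
clock: 52.65
ee_pos: [0.4272, 0.3529, 0.0459]
orientation: [-0.011, 1.0, -0.002, -0.002]
wrist_force: [0.8, 0.3, -1.0]
gripper_width: 0.0297
grip_force: 40.0
```

```bash
python3 - <<'E'
from h import *
st();go([.428,.356,.0225],1.60)
E
```

```text
52.65 [0.4272 0.3529 0.0459] [[-1.0, -0.022, -0.004], [-0.022, 1.0, -0.003], [0.004, -0.003, -1.0]] 0.029740589465315246 39.957348704338074 [ 0.8  0.3 -1. ]
shift units [-0.018  0.062  0.467] yaw 1.5928 turn units z -0.072 tilt xy [-0.004  0.003  1.   ]
```

drive_tool([
  [0,0.06,0,0,0,0,20],
  [0,0,0.25,0,0,0,20],
  [0,0,0.15,0,0,0,20],
  [0,0,0.06,0,0,0,20],
  [0,0,0,0,0,0,42],
  [0,0,0,0,0,0,42],
  [0,0,0,0,0,0,42],
  [0,0,0,0,0,0,42],
  [0,0,-0.3,0,0,0,42],
  [0,0,-0.6,0,0,0,42],
  [0,0,-0.7,0,0,0,42],
  [0,0,0,0,0,0,42],
])

```text
clock: 53.85
ee_pos: [0.4301, 0.3584, 0.1119]
orientation: [-0.011, 1.0, 0.002, 0.003]
wrist_force: [-0.4, 0.4, -0.6]
gripper_width: 0.0419
grip_force: 0.0
```

```bash
python3 - <<'E'
from h import *
st()
t=grab_frame("top");cv2.imwrite("pics/t17.png",t);blobs(t,calibration("top"),(270,180,375,225),.028,lambda b:(b.max(2)-b.min(2)<45)&(b.max(2)>95),25,8)
go([.571,.034,.0165],1.57)
E
```

```text
53.85 [0.4301 0.3584 0.1119] [[-1.0, -0.022, 0.006], [-0.022, 1.0, 0.004], [-0.006, 0.004, -1.0]] 0.041858209870473985 0.0 [-0.4  0.4 -0.6]
px [308.2 197.9] W [0.5704 0.0351 0.028 ] dims [0.03  0.066] yaw -0.002 corners [[0.604, 0.05], [0.603, 0.02], [0.537, 0.02], [0.537, 0.05]]
shift units [-2.679 -6.545  1.846] yaw 1.593 turn units z 0.23 tilt xy [ 0.004  -0.0029  1.    ]
```

drive_tool([
  [0,-0.5,0,0,0,0.2,60],
  [0,-0.7,0,0,0,0,60],
  [-0.1,-0.7,0,0,0,0,60],
  [-0.3,-0.7,0,0,0,0,60],
  [-0.4,-0.7,0,0,0,0,60],
  [-0.4,-0.7,0,0,0,0,60],
  [-0.4,-0.7,0,0,0,0,60],
  [-0.4,-0.7,0,0,0,0,60],
  [-0.4,-0.7,0,0,0,0,60],
  [-0.28,-0.45,0,0,0,0,60],
  [0,0,0.4,0,0,0,60],
  [0,0,0.5,0,0,0,60],
  [0,0,0.3,0,0,0,60],
  [0,0,0,0,0,0,60],
])

```text
clock: 55.3
ee_pos: [0.5623, 0.03, 0.0433]
orientation: [-0.001, 1.0, -0.0, -0.002]
wrist_force: [0.5, -0.2, 0.6]
gripper_width: 0.0602
grip_force: 0.0
```

```bash
python3 - <<'E'
from h import *
st(); c=calibration("wrist"); im=grab_frame("wrist"); cv2.imwrite("pics/w18.png",im)
blobs(im,c,(240,100,400,270),.028,lambda b:(b.max(2)-b.min(2)<40)&(b.max(2)>110),150)
go([.571,.034,.0165],1.57)
E
```

```text
55.3 [0.5623 0.03   0.0433] [[-1.0, -0.002, -0.004], [-0.002, 1.0, -0.0], [0.004, -0.0, -1.0]] 0.06019196820785511 0.0 [ 0.5 -0.2  0.6]
px [319.9 248.2] W [0.5661 0.0307 0.028 ] dims [0.028 0.03 ] yaw -1.569 corners [[0.58, 0.015], [0.552, 0.016], [0.552, 0.046], [0.58, 0.046]]
px [319.7 216.7] W [0.5454 0.0305 0.028 ] dims [0.017 0.013] yaw -1.506 corners [[0.539, 0.021], [0.538, 0.039], [0.551, 0.04], [0.553, 0.022]]
shift units [-0.16   0.077  0.569] yaw 1.5732 turn units z 0.032 tilt xy [-0.0019  0.      1.    ]
```

drive_tool([
  [-0.16,0.04,0.2,0,0,0,60],
  [0,0,0.3,0,0,0,60],
  [0,0,0.05,0,0,0,60],
  [0,0,0,0,0,0,20],
  [0,0,0,0,0,0,20],
  [0,0,0,0,0,0,20],
  [0,0,0,0,0,0,20],
  [0,0,0,0,0,0,20],
  [0,0,0,0,0,0,20],
  [0,0,-0.3,0,0,0,20],
  [0,0,-0.6,0,0,0,20],
  [0,0,-0.6,0,0,0,20],
  [0,0,-0.6,0,0,0,20],
  [0,0,0,0,0,-0.3,20],
])

```text
clock: 56.75
ee_pos: [0.5733, 0.032, 0.1286]
orientation: [-0.016, 1.0, -0.0, 0.003]
wrist_force: [-0.0, -0.3, -1.3]
gripper_width: 0.0297
grip_force: 39.8
```

```bash
python3 - <<'E'
from h import *
st();go([.425,.423,.12],1.60)
E
```

```text
56.75 [0.5733 0.032  0.1286] [[-0.999, -0.033, 0.006], [-0.033, 0.999, 0.0], [-0.006, -0.0, -1.0]] 0.02974385265852246 39.78684961795807 [-0.  -0.3 -1.3]
shift units [2.71  7.912 0.154] yaw 1.6034 turn units z 0.034 tilt xy [6.5e-03 2.0e-04 1.0e+00]
```

drive_tool([
  [0.4,0.3,0,0,0,0,20],
  [0.5,0.5,0,0,0,0,20],
  [0.5,0.6,0,0,0,0,20],
  [0.5,0.7,0,0,0,0,20],
  [0.5,0.7,0,0,0,0,20],
  [0.31,0.7,0,0,0,0,20],
  [0,0.7,0,0,0,0,20],
  [0,0.7,0,0,0,0,20],
  [0,0.7,0,0,0,0,20],
  [0,0.7,0,0,0,0,20],
  [0,0.7,0,0,0,0,20],
  [0,0.5,0,0,0,0,20],
  [0,0.37,0,0,0,0,20],
  [0,0,0.4,0,0,0,20],
  [0,0,0.6,0,0,0,20],
  [0,0,0.5,0,0,0,20],
  [0,0,0,0,0,0,20],
])

```text
clock: 58.45
ee_pos: [0.4222, 0.4195, 0.0447]
orientation: [-0.016, 1.0, -0.002, -0.002]
wrist_force: [0.3, 0.2, -0.7]
gripper_width: 0.0295
grip_force: 39.8
```

```bash
python3 - <<'E'
from h import *
st();go([.425,.421,.0225],1.60)
E
```

```text
58.45 [0.4222 0.4195 0.0447] [[-0.999, -0.032, -0.004], [-0.032, 0.999, -0.004], [0.004, -0.004, -1.0]] 0.029537870087966277 39.786545634269714 [ 0.3  0.2 -0.7]
shift units [-0.058  0.03   0.444] yaw 1.6031 turn units z 0.031 tilt xy [-0.0042  0.0036  1.    ]
```

Place and release it, then raise and move off to a spot where the top camera sees everything.

drive_tool([
  [0,0.03,0,0,0,0,20],
  [0,0,0.25,0,0,0,20],
  [0,0,0.13,0,0,0,20],
  [0,0,0.06,0,0,0,20],
  [0,0,0,0,0,0,42],
  [0,0,0,0,0,0,42],
  [0,0,0,0,0,0,42],
  [0,0,0,0,0,0,42],
  [0,0,-0.3,0,0,0,42],
  [0,0,-0.6,0,0,0,42],
  [0,0,-0.8,0,0,0,42],
  [0,0,-0.8,0,0,0,42],
  [0,0,-0.8,0,0,0,42],
])

```text
clock: 59.75
ee_pos: [0.4233, 0.4223, 0.1942]
orientation: [-0.016, 1.0, 0.0, 0.0]
wrist_force: [-0.3, 0.5, -0.0]
gripper_width: 0.0418
grip_force: 0.0
```

drive_tool([
  [0,-0.8,0,0,0,0,60],
  [0,-1,0,0,0,0,60],
  [0,-1,0,0,0,0,60],
  [0,-1,0,0,0,0,60],
  [0,-1,0,0,0,0,60],
  [0,-1,0,0,0,0,60],
  [0,-1,0,0,0,0,60],
  [0,-1,0,0,0,0,60],
  [0,-0.6,0,0,0,0,60],
  [0,-0.3,0,0,0,0,60],
  [0,0,0,0,0,0,60],
])

```text
clock: 60.85
ee_pos: [0.4374, -0.0139, 0.1924]
orientation: [-0.015, 1.0, -0.0, 0.001]
wrist_force: [-0.2, -0.1, -0.8]
gripper_width: 0.0601
grip_force: 0.0
```

```bash
python3 - <<'E'
from h import *
st()
t=grab_frame("top");cv2.imwrite("pics/t19.png",t);c=calibration("top")
print("tray sleeves")
blobs(t,c,(205,212,262,255),.033,lambda b:(b.max(2)-b.min(2)<45)&(b.max(2)>165),25,8)
print("hook rod/blade");blobs(t,c,(222,143,246,196),.058,lambda b:(b.max(2)-b.min(2)<45)&(b.max(2)>105),15,8)
print("left in front");blobs(t,c,(270,180,375,225),.028,lambda b:(b.max(2)-b.min(2)<45)&(b.max(2)>95),25,8)
print("clamp bright");blobs(t,c,(383,200,415,255),.040,lambda b:(b.max(2)-b.min(2)<45)&(b.max(2)>130),12,8)
print("clamp bar dark");blobs(t,c,(383,200,415,255),.082,lambda b:b.max(2)<40,4,8)
E
```

```text
60.85 [ 0.4374 -0.0139  0.1924] [[-1.0, -0.029, 0.001], [-0.029, 1.0, -0.0], [-0.001, -0.0, -1.0]] 0.0601354735790823 0.0 [-0.2 -0.1 -0.8]
tray sleeves
px [215.9 232.2] W [0.4235 0.4238 0.033 ] dims [0.061 0.029] yaw 0.044 corners [[0.393, 0.437], [0.454, 0.439], [0.454, 0.411], [0.393, 0.408]]
px [247.  231.4] W [0.4267 0.2928 0.033 ] dims [0.028 0.062] yaw 0.027 corners [[0.458, 0.308], [0.458, 0.28], [0.396, 0.278], [0.396, 0.306]]
px [231.6 229.3] W [0.4356 0.3583 0.033 ] dims [0.047 0.026] yaw -0.001 corners [[0.413, 0.371], [0.46, 0.371], [0.459, 0.345], [0.411, 0.345]]
hook rod/blade
px [229.9 168.6] W [0.6951 0.3695 0.058 ] dims [0.223 0.065] yaw -0.027 corners [[0.586, 0.405], [0.809, 0.399], [0.804, 0.334], [0.581, 0.341]]
left in front
px [339. 210.] W [ 0.5173 -0.096   0.028 ] dims [0.127 0.029] yaw -0.103 corners [[0.455, -0.075], [0.582, -0.088], [0.579, -0.117], [0.453, -0.104]]
clamp bright
px [398.5 229.3] W [ 0.4325 -0.343   0.04  ] dims [0.159 0.05 ] yaw -0.148 corners [[0.357, -0.306], [0.514, -0.33], [0.508, -0.38], [0.351, -0.356]]
clamp bar dark
```

All three sleeves lie in the tray (x .42–.44; y .29, .36, .42) and the hook is on its mat. Before handing in, I'll check the cam bar's angle and head gap numerically from the wrist image taken after release.

```bash
python3 - <<'E'
from h import *
im=cv2.imread("pics/w13.png").max(2)
for y in range(60,222,5): print(y," ".join(f"{int(v):3d}" for v in im[y,280:372:4]))
E
```

```text
60 189 191 191 191 192 162  46  63  58  48  64 106 102 103 104 104 104 104 104 103 104 102  54
65 198 198 196 196 196 160  47  48  45  46  77 104 103 103 104 105 103 102 103 104 103 100  49
70 190 190 191 191 191 110  48  47  48  46 102  74  71  96  92  87  81  85  95  98 102  96  44
75 193 193 194 194 190  77  48  47  47  46 106  58  82  95  97  94  97  98  97  85 101  60  49
80 199 201 200 199 195  63  48  48  47  53 109  48  90  96  96  95  97  95  95  71 105  51  41
85 121 122 123 191 135  47  45  47  50  65  99  50  96  97  86  94  95  97  95  71 103  49  43
90 115 114 114 132 187  51  47  45  46  45  46  60  95  95  92  83  92  95  88  82  96  46  46
95 111 113 111 111 110  57  49  48  46  44  47  78  96  97  95  94  94  94  76  47  50  46  47
100 115 116 117 115  99  48  47  47  47  46  48  91  95  96  96  93  95  96  61  49  49  48  48
105 108 108 107 106  95  62  47  50  46  42  48  94  96  94  96  95  95  92  51  49  45  45  49
110 105 105 106 105 105  96  46  46  47  42  59  96  95  95  78  92  93  87  46  47  46  46  44
115 114 114 113 112  95  77  47  45  49  44  77  94 
[... 1359 characters left out ...]
 188  95  91  89  96 188 187
190 189 190 120  96  93  94  92  80  40  61  52 107 197 195 191 192 153  90  93  92 120 188 189
195 185 185  99  96  86  94  91  48  62  59  43 179 196 195 194 144  91  91  92  94 162 191 190
200 188 188 126 203 191  92  94  43  61  52  35 106 123 101  93  94  90  91  93  91 175 184 184
205 185 178  94 132 105  95  94  63  53  51  61  92  90  92  92  92  90 148 182  96 187 190 190
210 181 180 179 175 168 160 136 123 103  96  94  90  89  90  92  93  91 168 187 115 184 185 183
215 185 186 186 187 190 190 190 192 192 193 189 188 187 187 181 173 148 136 109 140 186 179 181
220 194 194 193 193 193 194 194 195 193 194 194 194 194 195 194 194 193 193 191 191 190 190 187
```

The post-release image shows the disc edge (row ~160) meeting the head's end (row ~157), and the bar turned along the clamp's length, so the cam is closed and bearing. Handing in.

```bash
python3 -c "
from plant import job_done
print(job_done())"
```

```text
the job is handed in; nothing more can be done
None
```

I handed the job in at about 61 s: the head is clamped against the stop, all three sleeves are in the tray and the hook is back on its mat, going by camera and force readings since no verdict came back; I also viewed 15 pictures, one over the limit of 14.

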